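Load the pacifier steriliser and set its timer to the preset

ROBOT

A 6-joint arm with a two-finger parallel gripper is mounted at the origin on the work surface. World frame = base frame: x ahead of the robot, y to its left, z up, the work surface at z = 0. Lengths are in m, angles in degrees, forces in N, time in s.
With the tool pointing down it reaches from about 0.375 to 0.975 m from the base axis. Payload 3.8 kg.
Tool frame: the origin (TCP) lies midway between the tips of the shut fingers; the grasp point (between the pads) lies 19 mm behind it; z points along the fingers, y is the direction in which the jaws open and shut (so a half turn about z gives the same grasp; the last joint's range is limited). The gripper opens to 85 mm and grips with 20 to 120 N. Pads are 22 mm wide; open, the fingers measure 114 mm over their backs; the gripper's body (76 mm by 85 mm) begins 54 mm behind the grasp point. The pads swing forward as they close: fully open they stand 13 mm farther back than shut.
Start: joints at [-71.098, 15.12, 91.902, -0, 72.978, -2.114], TCP at [0.242, -0.63, 0.231] pointing down, gripper open.
Joint ranges: [-150.88, 150.88], [-54.13, 125.18], [17.81, 147.31], [-75.09, 255.09], [0, 152.58], [-146.25, 146.25]. Speed limits (degrees/s): [147.25, 147.25, 180, 180, 180, 180].

INTERFACE

Orientations are given as a 3x3 rotation matrix whose columns are the frame's x, y, z axes.
In Python, from rig import ctrl gives the robot as it stands.
- The arm moves only by the shell command python3 -m crank 'ROWS' [OPENING] [FORCE]. ROWS is JSON, a list of rows, each a list of 4 numbers: the shift along the tool's x, y, z normalised to -1 to 1, where 1 is 80 mm, then the turn about the tool's z normalised to -1 to 1, where 1 is 360 degrees. A call has exactly 5 rows; each row shifts and turns the pose as measured when the row begins, along the tool's axes as they then stand; what a row does not reach is not made up. A row lasts 1/10 s, in which the tool goes at most 50 mm and 8.59 degrees, less where a joint would pass 70% of its speed; a pose out of reach is approached as far as the arm can. A call with a number of a shift or a turn outside -1 to 1 is refused whole. A call with a gripper value outside its range is refused whole. OPENING is the closure, from 0 (fully open) to 1 (shut), set as the call begins (- or left out, the last holds). The fingers move at their own pace and stop on an object; FORCE is the grip in N (left out, the last holds). Time passes only in rows, so rows that do not move let the fingers close, or fill a call up. It gives the time, the measured TCP pose, the force and the opening at its end, in the units of the state.
- ctrl.state(): the state, without advancing time (a new reading comes with each control period).
- ctrl.grab_frame(name): name is "scene" or "top" or "wrist"; returns the picture (400x640x3 uint8, blue, green, red); there is no depth.
- ctrl.calibration(name): a dict with "fx", "fy", "cx", "cy" (pixels), "xyz" and "orientation" of the camera in the world; the wrist camera has in their place "hand_eye" (4x4, takes a point from camera to tool coordinates, whose origin is the TCP and whose axes are the flange's). Camera axes: x right, y up, looking along -z (the intrinsics and any distortion apply to the point x, -y, -z); pixel columns grow to the right and rows downward; lengths in m; the calibration is good to about 2 mm. A picture is of the moment at which its call begins: read the wrist's pose just before it. calibration takes no time and is no camera call.
- ctrl.hand_in(): hands the job in, once; it reports no verdict.
The state is a dict: "clock": time; "qpos": joint angles; "qd": joint speeds; "joint_torque": joint torques, N m; "position": TCP position; "ee_rot": TCP orientation; "wrist_force": force on the tool from outside, world axes, zero at the start; "moment": the same for the moment, N m; "width": opening from 0.0 (shut) to 1.0 (fully open).
Only numpy, scipy, OpenCV 4.12 (cv2) and the standard library are available. Lean on these libraries where they do the work, as an engineer would, in place of code of your own. Each camera call takes 0.05 s, during which the arm holds its last target.

TASK

Pull open the drawer of the pale pacifier steriliser, lay the mustard pacifier in it without dropping it, and push the drawer fully shut. Then turn only the inner black timer knob clockwise until its white pointer lines up with the orange marker on the grey outer ring. Do not turn the outer ring at any time, and leave the other things on the dresser where they are.

Things in the scene. Friction and masses are not known exactly. Their poses are not given: they have to be found in the camera images.
- steriliser: Pale box fixed to the dresser, 170 deep (x) x 220 wide (y) x 90 mm high, with a teal drawer front on its -x side (towards the robot) and two concentric knobs on top. Origin: centre of its underside, on the dresser; z up. The knob axis stands upright through x = -30 mm, y = 0.
- drawer (a joint): Opening of the drawer in m: 0 shut, 0.115 fully open; it slides along the steriliser's -x axis, needs about 2 N (more when moved fast), stays where it is left. It may start up to 0.02 open. Open means more than 0.08.
- drawer_handle (a point): Middle of the drawer's bar handle (moves with the drawer; axes as the steriliser's): a round steel bar 10 mm thick and 100 mm long along y, 62 mm above the dresser, held by a post at each end, its axis 40 mm in front of the teal drawer front, with free air above and below. The drawer front is 12 mm thick and its top edge is 83 mm above the dresser.
- drawer_in (a point): On the drawer's inner floor, 16 mm above the dresser (moves with the drawer; axes as the steriliser's), 110 mm along +x from the handle bar. The inside is 180 mm wide (y); in x it runs from 58 mm before this point (the drawer front) to 77 mm behind it; side walls rise 39 mm above the floor. With the drawer fully open this point is the middle of the part that is clear of the housing, 58 mm from the housing's front edge.
- knob_grip (a point): On the axis of the inner black timer knob, at the height to grip it, 134 mm above the dresser. The knob has an upright bar grip 46 mm long, 16 mm thick (pinch it across the thickness, which is this point's y axis) and 34 mm high, from 113 to 146 mm above the dresser, over a black round skirt of 26 mm radius that turns with it (top 113 mm above the dresser). x axis: from the knob's axis towards its pointer.
- knob_pointer (a point): Pointer end of the timer knob: the outer end of the white line on top of the bar, 22 mm from the axis; axes as knob_grip.
- timer_knob (a joint): Angle of the inner timer knob in rad: 0 when the pointer points along the steriliser's +x, growing clockwise seen from above, to 2.4 at most. It starts between 0 and 0.35, takes about 0.05 N m, and stays where it is left.
- ring_marker (a point): Orange raised marker (13 x 6 mm) on the grey outer preset ring, 34.5 mm from the knob axis, its top 107 mm above the dresser. The ring is a disc of 42 mm radius around and under the inner knob, its top 105 mm above the dresser. x axis: from the knob axis through the marker.
- preset_ring (a joint): Angle of the outer ring in rad, counted as the timer knob's from the steriliser's +x, clockwise from above. It starts between 0.95 and 1.3 and turns very easily if touched (0.015 N m). It must stay: the marker may move no more than 4 mm (0.11 rad).
- pacifier: The mustard pacifier as a whole: origin on its underside, below its shield; axes as pacifier_handle; 35 g.
- pacifier_handle (a point): Mustard one-piece hard silicone pacifier, about 74 mm long, lying on the dresser. This point is the centre of its upright loop handle, 17 mm above what it lies on. The loop is 34 mm high, 34 mm long along this point's x and 12 mm thick along its y: pinch it across y. The shield (46 mm wide along y, 34 mm high, 6 mm thick) stands 21 mm along +x from this point and the teat reaches 57 mm along +x. z is up as it lies.
- jar: Glass jar with a steel cap, 44 mm across, 75 mm high; bystander; origin under its centre.
- clip: White plastic spring clip lying flat, 75 x 22 mm, about 22 mm high; bystander; origin under its centre.
- canister: Closed aluminium canister, 72 mm across, 110 mm high; bystander; origin under its centre.
- lotion: Orange plastic bottle, 56 mm across, 150 mm high; bystander; origin under its centre. (Also on the dresser, fixed and not in the way: a clear organizer 45 mm high behind and to the left, and a row of things along the back and sides.)
Things that resemble listed ones, but are neither listed nor needed, are in the scene too. There is more than one size of the pacifier; the job needs the smallest.

How it is judged (in metres and radians):
On the way, in this order (a step that is already met when the one before it is completed fails the run):
1. the drawer is pulled open (more than 80 mm) (value of joint drawer above 0.08 m), for 0.1 s.
2. the pacifier lies in the open drawer, released (x of pacifier_handle in the frame of drawer_in between -0.058 and 0.077 m and y of pacifier_handle in the frame of drawer_in between -0.09 and 0.09 m and z of pacifier_handle in the frame of drawer_in between 0 and 0.035 m and contact force between the fingers and pacifier below 0.1 N and linear speed of pacifier below 0.03 m/s and value of joint drawer above 0.08 m), for 0.2 s.
3. the drawer is shut with the pacifier in it (x of pacifier_handle in the frame of drawer_in between -0.058 and 0.077 m and y of pacifier_handle in the frame of drawer_in between -0.09 and 0.09 m and z of pacifier_handle in the frame of drawer_in between 0 and 0.035 m and contact force between the fingers and pacifier below 0.1 N and linear speed of pacifier below 0.03 m/s and value of joint drawer below 0.006 m), for 0.2 s.
4. the timer pointer lines up with the ring's marker (angle between the x axis of knob_pointer and the x axis of ring_marker, either way round below 0.14 rad and horizontal distance between knob_pointer and ring_marker below 0.025 m), for 0.2 s.
At the end, for the whole second after the job is handed in: The pacifier lies released and at rest inside the drawer, the drawer is shut (within 6 mm), the inner knob's pointer is within 0.14 rad (8 degrees) of the orange marker, the outer ring's marker is within 4 mm of where it started, and each bystander is within 30 mm of its start (all of step 3 and all of step 4 and velocity of joint timer_knob between -0.05 and 0.05 rad/s and distance of ring_marker from where it was at the start of the episode below 0.004 m and distance of each of jar, clip, canister, lotion from where it was at the start of the episode below 0.03 m); the robot touches nothing.
It fails at once if the outer ring is turned (marker more than 4 mm from its start) (distance of ring_marker from where it was at the start of the episode above 0.004 m).
It fails at once if the pacifier is dropped (falls faster than 0.8 m/s unheld) (linear speed of pacifier above 0.8 m/s and contact force between the fingers and pacifier below 0.05 N).
It fails at once if the jar, clip, canister or orange bottle is moved more than 30 mm, or a standing one tipped (distance of any of jar, clip, canister, lotion from where it was at the start of the episode above 0.03 m or angle between any of jar, canister, lotion's own z axis and vertical above 0.5 rad).
It also fails if it takes over 72 s, if anything falls off the work surface, if the arm or the gripper's body presses on something with over 40 N, if the wrist force passes 120 N, or if a joint passes its speed limit or range.

## Working session

There is one attempt and no reset: what is moved stays moved. The work goes in short steps, Python scripts to look and compute and a shell command to move; the robot and the scene stay as the last step left them, time stands still between calls to the robot, and variables do not carry over. Pictures are saved under pics/ and viewed, and the job is handed in when it is done.

```bash
ls; mkdir -p pics
cat > h.py <<'E'
import numpy as np, cv2
from rig import ctrl
def snap(n,f):
    s=ctrl.state(); im=np.array(ctrl.grab_frame(n)); cv2.imwrite('pics/'+f+'.png',im); return im,s
def cam(n,s=None):
    c=ctrl.calibration(n)
    if n=='wrist':
        H=np.array(c['hand_eye']); T=np.eye(4); T[:3,:3]=s['ee_rot']; T[:3,3]=s['position']; M=T@H
        return c,M[:3,:3],M[:3,3]
    return c,np.array(c['orientation']),np.array(c['xyz'])
def ray(n,uv,s=None):
    c,R,p=cam(n,s)
    K=np.array([[c['fx'],0,c['cx']],[0,c['fy'],c['cy']],[0,0,1.]])
    d=np.array(c.get('distortion',[0,0,0,0,0]),float) if not isinstance(c.get('distortion'),dict) else np.zeros(5)
    q=cv2.undistortPoints(np.array([[uv]],float),K,d)[0,0]
    v=R@np.array([q[0],-q[1],-1.]); return p,v
def at(n,uv,z,s=None):
    p,v=ray(n,uv,s); return p+v*(z-p[2])/v[2]
def proj(n,P,s=None):
    c,R,p=cam(n,s); q=R.T@(np.array(P)-p); return np.array([c['cx']+c['fx']*q[0]/-q[2], c['cy']+c['fy']*-q[1]/-q[2]])
E
python3 - <<'E'
from h import *
for n in('scene','top','wrist'): snap(n,n+'0'); print(n,ctrl.calibration(n))
s=ctrl.state(); print(s)
E
```

```text
pics
scene {'fx': 382.2541477265216, 'fy': 382.2541477265216, 'cx': 319.2809829430982, 'cy': 201.07543586871247, 'xyz': array([1.20769504, 0.44110064, 0.88037529]), 'orientation': array([[-0.550908  , -0.57598182,  0.60394148],
       [ 0.83448528, -0.37011331,  0.40822842],
       [-0.01160537,  0.72887659,  0.68454674]])}
top {'fx': 399.6021441980805, 'fy': 399.6021441980805, 'cx': 315.2208416637446, 'cy': 203.62227240759464, 'xyz': array([ 0.46188033, -0.01759357,  1.12548592]), 'orientation': array([[-0.02278038,  0.99752537, -0.06651456],
       [-0.9995464 , -0.02403645, -0.01814514],
       [-0.01969901,  0.06607104,  0.99762045]])}
wrist {'fx': 358.3495566046645, 'fy': 358.3495566046645, 'cx': 319.10910823094844, 'cy': 198.78664416133884, 'hand_eye': array([[-5.60059290e-04,  9.49378207e-01,  3.14134853e-01,
         8.15036682e-02],
       [ 9.99999640e-01,  3.31543542e-04,  7.80871247e-04,
         9.37652204e-05],
       [ 6.37192763e-04,  3.14135177e-01, -9.49378051e-01,
        -1.42347474e-01],
       [ 0.00000000e+00,  0.00000000e+00,  0.00000000e+00,
         1.00000000e+00]])}
{'clock': 0.15, 'qpos': array([-7.10981473e+01,  1.51600660e+01,  9.19660250e+01, -1.62247323e-03,
        7.29786981e+01, -2.11453096e+00]), 'qd': array([ 0.05087027, -0.13971817, -0.20261472, -0.01744722, -0.01706349,
       -0.03476432]), 'joint_torque': array([ 2.17183624e-04, -5.15906954e+01, -3.67960060e+01, -1.09386006e-04,
        8.07818491e-03,  3.16190926e-05]), 'position': array([ 0.24187066, -0.62953674,  0.2302125 ]), 'ee_rot': array([[ 9.33474944e-01,  3.58642087e-01, -6.18089974e-04],
       [ 3.58642617e-01, -9.33473358e-01,  1.72151797e-03],
       [ 4.04382739e-05, -1.82866730e-03, -9.99998327e-01]]), 'wrist_force': array([0.4200617 , 0.51241567, 0.46882587]), 'moment': array([ 0.0163945 ,  0.04416219, -0.0432477 ]), 'width': 1.0015258697634661}
```

View pics/top0.png

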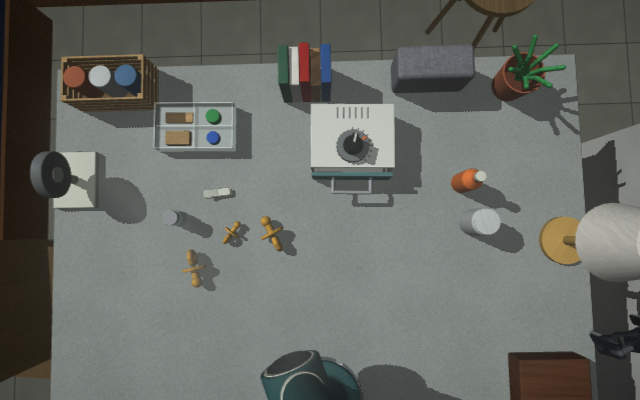

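View pics/scene0.png

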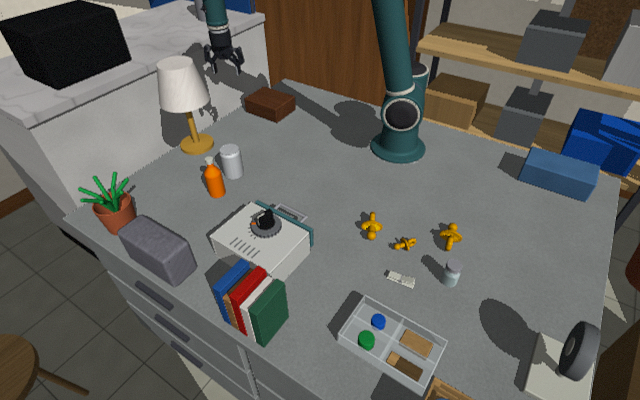

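View pics/wrist0.png

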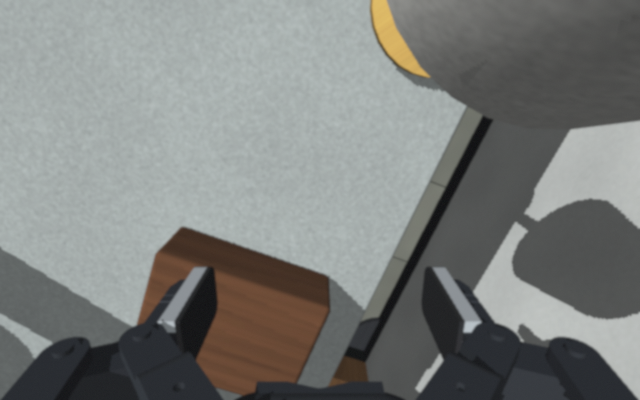

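Top view: three mustard pacifiers, at (272,233), (232,232) and (193,268). The one at (232,232) looks the smallest, both here and in the scene view at (404,243). The steriliser is at (352,140), and its knob at (353,145). I'll enlarge both to confirm.

Run:
```python
from h import *
im=cv2.imread('pics/top0.png')
a=cv2.resize(im[205:295,165:300],None,fx=4.4,fy=4.4,interpolation=cv2.INTER_CUBIC)
b=cv2.resize(im[95:210,300:405],None,fx=4.4,fy=4.4,interpolation=cv2.INTER_CUBIC)
cv2.imwrite('pics/ca.png',a); cv2.imwrite('pics/cb.png',b)
hsv=cv2.cvtColor(im,cv2.COLOR_BGR2HSV)
m=cv2.inRange(hsv,(12,120,60),(28,255,255)); m[:205]=0;m[300:]=0;m[:,:160]=0;m[:,310:]=0
n,l,st,ce=cv2.connectedComponentsWithStats(m)
for i in range(1,n):
    if st[i,4]<40: continue
    ys,xs=np.where(l==i)
    P=np.array([at('top',(x,y),0.017)[:2] for x,y in zip(xs,ys)])
    c=P.mean(0);w,v=np.linalg.eigh(np.cov((P-c).T)); q=(P-c)@v[:,::-1]
    print(ce[i],st[i,4],c,v[:,1],np.degrees(np.arctan2(v[1,1],v[0,1])),q.min(0),q.max(0))
# steriliser corners (approx)
for uv in [(310,104),(394,104),(394,168),(310,168)]: print(uv,at('top',uv,0.09))
for uv in [(332,186),(371,186)]: print(uv,at('top',uv,0.062))
```

```text
[268.01785714 227.08333333] 168 [0.47370085 0.13509772] [-0.90317241 -0.429278  ] -154.57825133019963 [-0.03138443 -0.02957644] [0.0221638  0.02863683]
[231.19298246 231.1754386 ] 114 [0.46469491 0.23783839] [-0.78357085  0.62130244] 141.58869224196235 [-0.03156551 -0.01921083] [0.03744453 0.02112631]
[275.45714286 242.57142857] 70 [0.43041947 0.11509474] [-0.89822312 -0.43953978] -153.92547897532154 [-0.01810142 -0.00780593] [0.02028509 0.00831767]
[193.7826087  279.41304348] 46 [0.33410169 0.34278687] [-0.99371495 -0.11194018] -173.5728296215878 [-0.01809125 -0.00603131] [0.01561563 0.00592421]
(310, 104) [0.79493932 0.00902162 0.09      ]
(394, 104) [ 0.78850527 -0.21196609  0.09      ]
(394, 168) [ 0.61887268 -0.20589637  0.09      ]
(310, 168) [0.62452958 0.01275811 0.09      ]
(332, 186) [ 0.5789062  -0.04417764  0.062     ]
(371, 186) [ 0.57631016 -0.14813699  0.062     ]
```

View pics/ca.png

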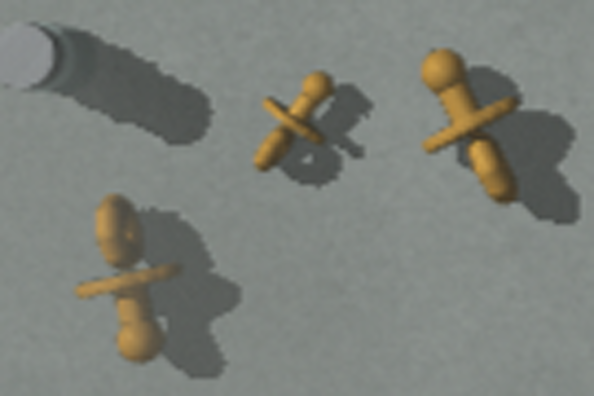

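View pics/cb.png

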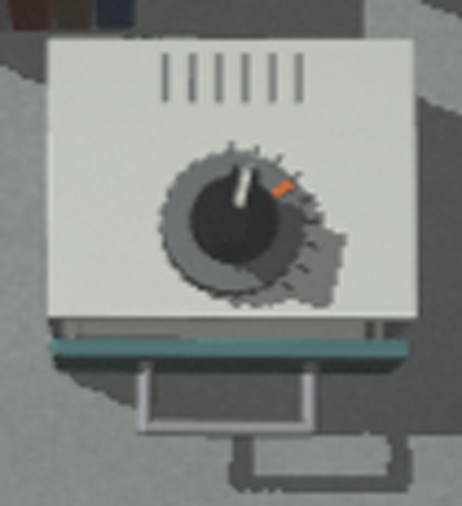

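The middle pacifier at (232,232) is clearly the smallest: shield about 42 mm against about 58 mm for the others. That's the target, with its loop at lower left and teat at upper right. The pointer is at about 5° and the orange marker lies clockwise of it. The drawer is slightly open. First I'll move to a spot in front of the steriliser.

```bash
cat >> h.py <<'E'
def plan(P,theta=None):
    s=ctrl.state(); R=np.array(s['ee_rot']); d=R.T@(np.array(P)-s['position'])
    th=np.degrees(np.arctan2(R[1,0],R[0,0]))
    print('pos',np.round(s['position'],4),'th',round(th,2),'shift units',np.round(d/0.08,3),'F',np.round(s['wrist_force'],1),'w',round(s['width'],3),'t',s['clock'],'q',np.round(s['qpos'],1))
    if theta is not None:
        dt=(theta-th+180)%360-180; print('turn units total',round(-dt/360,4),'rows',round(abs(dt)/8.59,1))
E
python3 -m crank '[[0.45,-0.42,0,0],[0.45,-0.42,0,0],[0.45,-0.42,0,0],[0.45,-0.42,0,0],[0.45,-0.42,0,0]]' 0.65 40
python3 -m crank '[[0.45,-0.42,0,0],[0.45,-0.42,0,0],[0.45,-0.42,0,0],[0.45,-0.42,0,0],[0.45,-0.42,0,0]]'
python3 -c "
from h import *
plan((0.45,-0.1,0.23),88.4)"
```

```text
clock: 0.65
position: [0.3487, -0.4076, 0.2266]
ee_rot: [[0.937, 0.349, -0.003], [0.349, -0.937, 0.003], [-0.001, -0.004, -1.0]]
wrist_force: [0.5, 0.3, -0.3]
width: 0.354
clock: 1.15
position: [0.4579, -0.1826, 0.2262]
ee_rot: [[0.938, 0.347, -0.002], [0.347, -0.938, 0.004], [-0.001, -0.004, -1.0]]
wrist_force: [0.6, 0.1, 0.5]
width: 0.35
pos [ 0.4579 -0.1826  0.2262] th 20.31 shift units [ 0.266 -1.003 -0.043] F [0.6 0.1 0.5] w 0.35 t 1.15 q [-24.7  -4.5 113.8   0.2  70.9  44.9]
turn units total -0.1891 rows 7.9
```

```bash
python3 -m crank '[[0.1,-0.4,0,0],[0.1,-0.4,-0.1,0],[0.06,-0.2,0,-0.0235],[0,0,0,-0.0235],[0,0,0,-0.0235]]'
python3 -m crank '[[0,0,0,-0.0235],[0,0,0,-0.0235],[0,0,0,-0.0235],[0,0,0,-0.0235],[0,0,0,-0.0235]]'
python3 - <<'E'
from h import *
plan((0.5,-0.1,0.23),88.4)
snap('wrist','w1'); snap('wrist','w1')
E
```

```text
clock: 1.65
position: [0.4499, -0.0897, 0.2337]
ee_rot: [[0.687, 0.726, -0.003], [0.726, -0.687, 0.007], [0.003, -0.007, -1.0]]
wrist_force: [-0.4, 0.0, -0.3]
width: 0.351
clock: 2.15
position: [0.4484, -0.0883, 0.2324]
ee_rot: [[0.009, 1.0, -0.005], [1.0, -0.009, 0.007], [0.007, -0.005, -1.0]]
wrist_force: [0.9, 0.2, 0.6]
width: 0.348
pos [ 0.4484 -0.0883  0.2324] th 89.46 shift units [-0.141  0.646  0.025] F [0.9 0.2 0.6] w 0.348 t 2.15 q [-14.5  -8.9 117.    0.3  72.2 -14.1]
turn units total 0.0029 rows 0.1
```

View pics/w1.png

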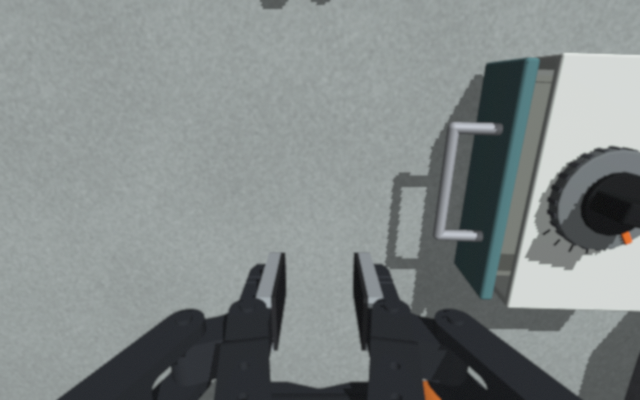

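The wrist view shows the handle bar running from (455,126) to (441,235), with the knob ring at right, around (612,200). I'll get the bar position from this view and the top view.

Run:
```python
from h import *
s=ctrl.state(); 
print(at('wrist',(455,126),.062,s),at('wrist',(441,235),.062,s))
for x,y in [(141,430),(308,430)]: print(at('top',(300+x/4.4,95+y/4.4),.062))
print('knob ctr bar top',at('top',(300+240/4.4,95+187/4.4),.146), at('top',(300+235/4.4,95+219/4.4),.113),'ring',at('top',(300+235/4.4,95+222/4.4),.105))
```

```text
[ 0.56574272 -0.04521782  0.062     ] [ 0.56271542 -0.14699635  0.062     ]
[ 0.5608531  -0.04383745  0.062     ]
[ 0.55836317 -0.14490294  0.062     ]
knob ctr bar top [ 0.68909358 -0.10101208  0.146     ] [ 0.67797137 -0.10036749  0.113     ] ring [ 0.67789934 -0.10096973  0.105     ]
```

```bash
python3 -m crank '[[0,0.5,0,0.003],[0,0.5,0,0],[0,0.3,0.3,0],[0,0.1,0.3,0],[0,0,0,0]]'
python3 - <<'E'
from h import *
plan((0.562,-0.0955,0.044),88.4)
E
```

```text
clock: 2.75
position: [0.5633, -0.0916, 0.1823]
ee_rot: [[0.056, 0.998, -0.004], [0.998, -0.056, 0.007], [0.006, -0.004, -1.0]]
wrist_force: [0.2, 0.4, -0.3]
width: 0.351
pos [ 0.5633 -0.0916  0.1823] th 86.8 shift units [-0.061 -0.007  1.728] F [ 0.2  0.4 -0.3] w 0.351 t 2.75 q [-11.9   6.1 107.8   0.4  66.4  -8.9]
turn units total -0.0045 rows 0.2
```

```bash
python3 -m crank '[[-0.03,0,0.4,-0.0045],[-0.03,0,0.4,0],[0,0,0.4,0],[0,0,0.3,0],[0,0,0.15,0]]'
python3 - <<'E'
from h import *
plan((0.562,-0.0955,0.044),88.4)
snap('wrist','w2')
E
```

```text
clock: 3.25
position: [0.5657, -0.0968, 0.0538]
ee_rot: [[0.04, 0.999, 0.005], [0.999, -0.04, 0.005], [0.005, 0.005, -1.0]]
wrist_force: [0.6, -0.1, 0.1]
width: 0.348
pos [ 0.5657 -0.0968  0.0538] th 87.71 shift units [ 0.013 -0.047  0.123] F [ 0.6 -0.1  0.1] w 0.348 t 3.25 q [-12.4  14.1 113.6   0.4  52.1 -10.3]
turn units total -0.0019 rows 0.1
```

View pics/w2.png

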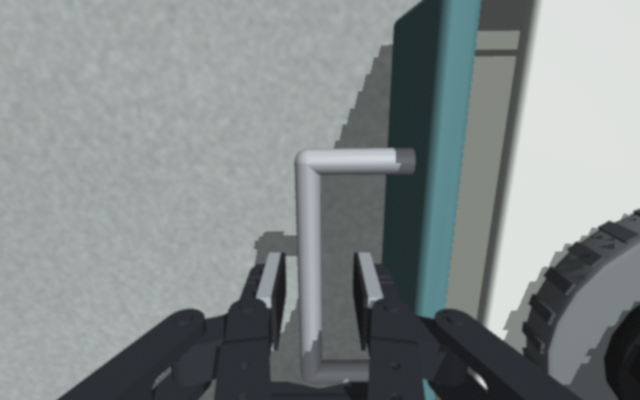

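The bar is between the fingers at (310,270), and the right finger is clear of the drawer front. I'll lower a little and close.

```bash
python3 -m crank '[[0,-0.04,0.12,0],[0,0,0.03,0],[0,0,0,0],[0,0,0,0],[0,0,0,0]]'
python3 -m crank '[[0,0,0,0],[0,0,0,0],[0,0,0,0],[0,0,0,0],[0,0,0,0]]' 1 40
python3 -m crank '[[0,-0.1,0,0],[0,-0.2,0,0],[0,-0.2,0,0],[0,-0.2,0,0],[0,-0.2,0,0]]'
python3 -m crank '[[0,-0.2,0,0],[0,-0.2,0,0],[0,-0.2,0,0],[0,-0.1,0,0],[0,0,0,0]]'
```

```text
clock: 3.8
position: [0.5643, -0.0971, 0.0448]
ee_rot: [[0.042, 0.999, 0.009], [0.999, -0.042, 0.004], [0.004, 0.009, -1.0]]
wrist_force: [0.1, 0.5, 0.2]
width: 0.35
clock: 4.3
position: [0.5648, -0.0972, 0.0458]
ee_rot: [[0.042, 0.999, 0.011], [0.999, -0.042, 0.003], [0.003, 0.011, -1.0]]
wrist_force: [0.3, 0.7, -0.5]
width: 0.1
clock: 4.8
position: [0.4956, -0.095, 0.0458]
ee_rot: [[0.041, 0.999, 0.021], [0.999, -0.041, 0.001], [0.002, 0.021, -1.0]]
wrist_force: [1.7, -1.9, -1.3]
width: 0.097
clock: 5.3
position: [0.4585, -0.0945, 0.0483]
ee_rot: [[0.046, 0.996, 0.076], [0.999, -0.046, -0.006], [-0.002, 0.077, -0.997]]
wrist_force: [-2.8, -1.3, -4.7]
width: 0.094
```

Run:
```python
from h import *
plan((0.4585,-0.0945,0.2),88.4)
snap('top','t2')
im=cv2.imread('pics/t2.png'); cv2.imwrite('pics/t2c.png',cv2.resize(im[90:250,280:420],None,fx=3.7,fy=3.7))
```

```text
pos [ 0.4585 -0.0945  0.0483] th 87.37 shift units [-0.004  0.145 -1.891] F [-2.8 -1.3 -4.7] w 0.094 t 5.3 q [-15.3   1.3 129.2   1.2  45.2 -13.5]
turn units total -0.0029 rows 0.1
```

View pics/t2c.png

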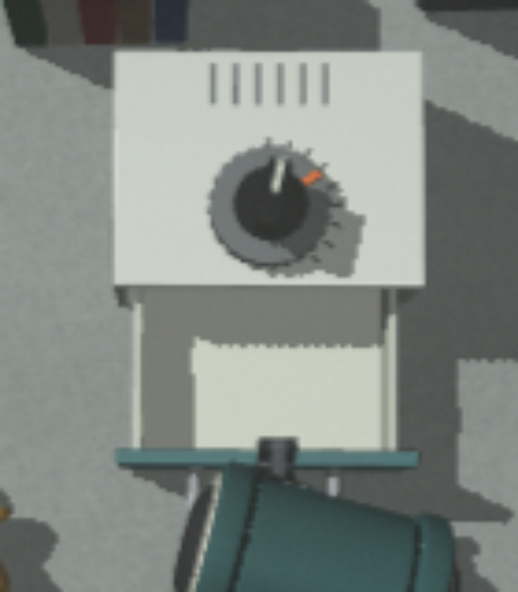

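The drawer is open. The hand has tilted about 4°, probably from pulling against the stop. I'll release and see whether it recovers.

```bash
python3 -m crank '[[0,0,0,0],[0,0,0,0],[0,0,0,0],[0,0,0,0],[0,0,0,0]]' 0.65
python3 - <<'E'
from h import *
plan((0.4585,-0.0945,0.2),88.4)
snap('wrist','w3')
E
```

```text
clock: 5.85
position: [0.4564, -0.0944, 0.049]
ee_rot: [[0.046, 0.996, 0.072], [0.999, -0.046, -0.005], [-0.002, 0.073, -0.997]]
wrist_force: [-0.7, 0.8, 0.3]
width: 0.352
pos [ 0.4564 -0.0944  0.049 ] th 87.34 shift units [-0.003  0.163 -1.881] F [-0.7  0.8  0.3] w 0.352 t 5.85 q [-15.4   1.1 129.3   1.1  45.5 -13.5]
turn units total -0.0029 rows 0.1
```

View pics/w3.png

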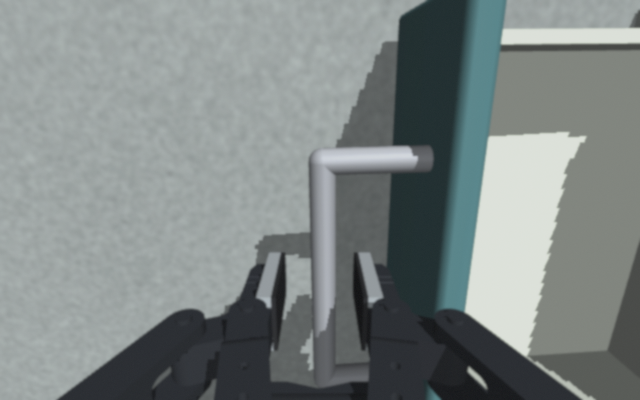

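The fingers are free of the bar, and the drawer stays open in the view. A 4° tilt remains, which is acceptable. Next I'll lift and go over to the pacifier.

```bash
python3 -m crank '[[0,0.02,-0.4,0],[0,0.03,-0.5,0],[0,0.04,-0.5,0],[0,0.03,-0.5,0],[0,0,-0.2,0]]' 0.2
python3 - <<'E'
from h import *
p=at('top',(225.9,239.5),.03); print(p, at('top',(231.2,231.2),.017), at('top',(165+318/4.4,205+80/4.4),.02))
plan((p[0],p[1],0.19),141.6)
E
```

```text
clock: 6.4
position: [0.45, -0.0931, 0.2188]
ee_rot: [[0.047, 0.997, 0.061], [0.999, -0.047, -0.002], [0.001, 0.061, -0.998]]
wrist_force: [0.6, 0.6, 0.3]
width: 0.8
[0.44219424 0.24963243 0.03      ] [0.46461502 0.23782581 0.017     ] [0.48642003 0.2200193  0.02      ]
pos [ 0.45   -0.0931  0.2188] th 87.32 shift units [ 4.275 -0.319  0.344] F [0.6 0.6 0.3] w 0.8 t 6.4 q [-15.4 -10.8 120.1   0.9  67.2 -13.1]
turn units total -0.1508 rows 6.3
```

```bash
python3 -m crank '[[0.6,0.04,0,0],[0.6,0.04,0,0],[0.6,0.04,0,0],[0.6,0.04,0,0],[0.6,0.04,0,0]]'
python3 -m crank '[[0.6,0.04,0,-0.0235],[0.2,0,0,-0.0235],[0,0,0,-0.0235],[0,0,0,-0.0235],[0,0,0,-0.0235]]'
python3 -m crank '[[0,0,0,-0.0235],[0,0,0,-0.0235],[0,0,0,0],[0,0,0,0],[0,0,0,0]]'
python3 - <<'E'
from h import *
snap('wrist','w4')
plan((0.442,0.2496,0.19),141.6)
E
```

```text
clock: 6.9
position: [0.4833, 0.1454, 0.2276]
ee_rot: [[0.063, 0.995, 0.076], [0.998, -0.063, -0.007], [-0.002, 0.077, -0.997]]
wrist_force: [0.8, 1.0, 0.8]
width: 0.8
clock: 7.4
position: [0.4874, 0.2199, 0.2276]
ee_rot: [[-0.636, 0.768, 0.077], [0.77, 0.638, -0.004], [-0.052, 0.056, -0.997]]
wrist_force: [0.1, -0.3, -0.8]
width: 0.799
clock: 7.9
position: [0.4867, 0.2203, 0.2269]
ee_rot: [[-0.831, 0.551, 0.075], [0.552, 0.834, -0.005], [-0.065, 0.037, -0.997]]
wrist_force: [-0.4, -0.0, -0.7]
width: 0.802
pos [0.4867 0.2202 0.2269] th 146.45 shift units [ 0.697 -0.018  0.417] F [0.  0.7 0.1] w 0.795 t 7.95 q [ 22.9  -2.5 112.   -2.1  66.7 -32.8]
turn units total 0.0135 rows 0.6
```

View pics/w4.png

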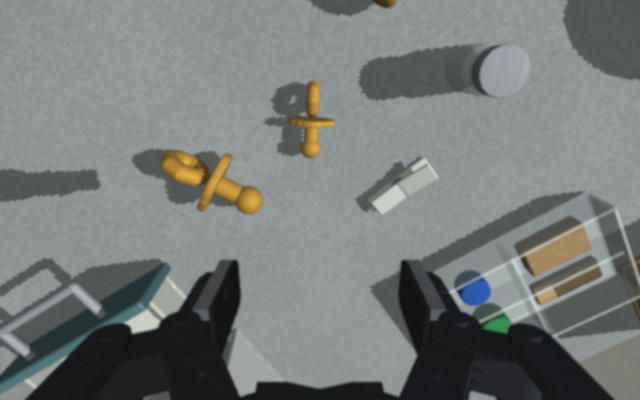

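The small pacifier lies at (312,120): loop at (314,97), teat at (310,150). It is clear of the clip (405,187) and jar (500,70).

Run:
```python
from h import *
s=ctrl.state(); im=cv2.imread('pics/w4.png')
hsv=cv2.cvtColor(im,cv2.COLOR_BGR2HSV); m=cv2.inRange(hsv,(12,120,60),(28,255,255))
n,l,st,ce=cv2.connectedComponentsWithStats(m)
i=l[120,312]; print(st[i])
ys,xs=np.where(l==i)
for v in range(80,162,4):
    r=xs[ys==v]; 
    if len(r): print(v,r.min(),r.max(),end='; ')
a=at('wrist',(314,92),.03,s); b=at('wrist',(310.5,150),.017,s)
# loop rows
for z in (.017,.034): print(z,at('wrist',(314,82),z,s),at('wrist',(314,113),z,s))
print('shield',at('wrist',(312,122),.017,s),'teat',b)
d=b-a; print(np.degrees(np.arctan2(d[1],d[0])))
```

```text
[ 289   81   46   76 1180]
84 309 317; 88 308 318; 92 307 318; 96 307 318; 100 307 318; 104 307 318; 108 307 317; 112 308 317; 116 309 315; 120 289 332; 124 292 334; 128 305 317; 132 305 317; 136 305 317; 140 305 316; 144 302 318; 148 301 319; 152 303 318; 156 307 314; 0.017 [0.43423449 0.25936696 0.017     ] [0.45760408 0.24375066 0.017     ]
0.034 [0.43303749 0.25967407 0.034     ] [0.45526095 0.24482364 0.034     ]
shield [0.46360113 0.23743347 0.017     ] teat [0.48558622 0.22088992 0.017     ]
-36.94480706859961
```

Run:
```python
from h import *
im=cv2.imread('pics/w4.png'); cv2.imwrite('pics/w4c.png',cv2.resize(im[70:170,260:380],None,fx=5,fy=5,interpolation=cv2.INTER_CUBIC))
```

```text
(no output)
```

View pics/w4c.png

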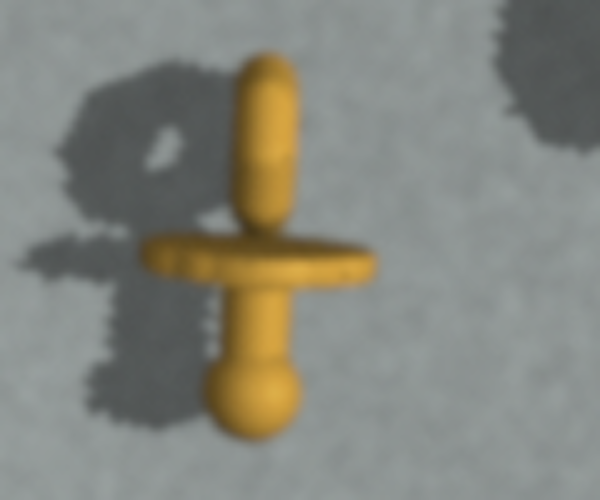

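```bash
python3 -m crank '[[0.3,0,0,0.0096],[0.3,0,0.2,0],[0.1,0,0.4,0],[0,0,0.4,0],[0,0,0.3,0]]' 0.4 40
python3 - <<'E'
from h import *
plan((0.448,0.2495,0.008),143)
snap('wrist','w5')
E
```

```text
clock: 8.45
position: [0.4529, 0.2557, 0.1232]
ee_rot: [[-0.789, 0.608, 0.087], [0.611, 0.792, 0.002], [-0.068, 0.055, -0.996]]
wrist_force: [-0.6, -0.5, 0.1]
width: 0.603
pos [0.4529 0.2557 0.1232] th 142.25 shift units [ 0.099 -0.178  1.429] F [-0.6 -0.5  0.1] w 0.603 t 8.45 q [ 28.2   1.  120.1  -2.8  54.4 -22.6]
turn units total -0.0021 rows 0.1
```

View pics/w5.png

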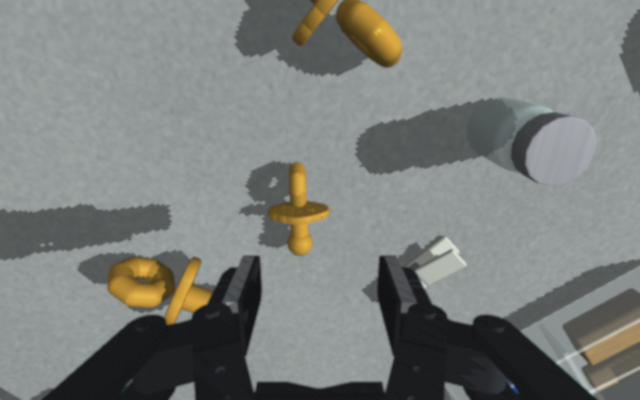

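```bash
python3 -m crank '[[0.1,-0.18,0.2,-0.002],[0,0,0.3,0],[0,0,0.2,0],[0,0,0,0],[0,0,0,0]]'
python3 - <<'E'
from h import *
im,s=snap('wrist','w6')
hsv=cv2.cvtColor(im,cv2.COLOR_BGR2HSV); m=cv2.inRange(hsv,(12,120,60),(28,255,255))
n,l,st,ce=cv2.connectedComponentsWithStats(m)
for i in range(1,n):
    if st[i,4]>150: print(st[i],ce[i])
plan((0.448,0.2495,0.008),143)
E
```

```text
clock: 9.0
position: [0.4401, 0.2474, 0.0618]
ee_rot: [[-0.793, 0.603, 0.08], [0.605, 0.796, -0.002], [-0.065, 0.047, -0.997]]
wrist_force: [0.1, 0.4, 1.4]
width: 0.595
[ 326    0  148   83 6482] [412.2514656   35.16044431]
[ 286  203   76  112 3752] [323.75613006 261.8315565 ]
[  83  313   61   49 1164] [105.75085911 331.87027491]
pos [0.4401 0.2474 0.0619] th 142.67 shift units [-0.018  0.049  0.679] F [ 0.1 -0.2 -0.2] w 0.601 t 9.05 q [ 28.1   4.3 124.2  -3.1  47.5 -22.7]
turn units total -0.0009 rows 0.0
```

View pics/w6.png

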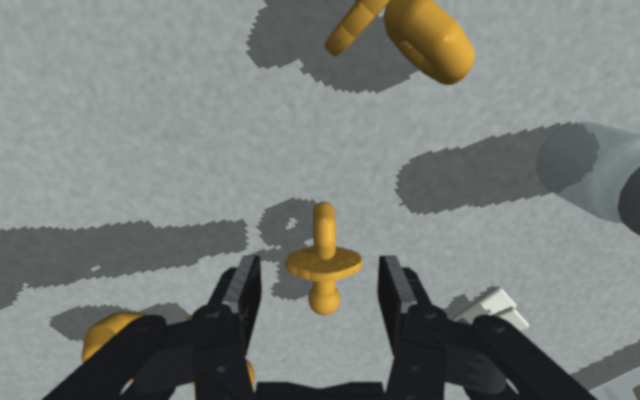

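Run:
```python
from h import *
s=ctrl.state()
print('loop end z17/34',at('wrist',(323.5,203),.017,s),at('wrist',(323.5,203),.034,s),'shield top',at('wrist',(323,254),.034,s),'teat',at('wrist',(324,300),.017,s))
for P in [(0.4475,0.2495,.034),(0.434,.2597,.017)]: print(proj('wrist',P,s))
```

```text
loop end z17/34 [0.43270408 0.25952168 0.017     ] [0.42641311 0.26300148 0.034     ] shield top [0.44961774 0.24523056 0.034     ] teat [0.48481749 0.22074261 0.017     ]
[327.06931104 246.82885083]
[325.16926084 204.51805793]
```

```bash
python3 -m crank '[[-0.018,0.03,0.25,0],[0,0,0.25,0],[0,0,0.12,0],[0,0,0.04,0],[0,0,0,0]]' 0.5
python3 - <<'E'
from h import *
plan((0.447,0.2488,0.008),143)
snap('wrist','w7')
E
```

```text
clock: 9.55
position: [0.4535, 0.2516, 0.0157]
ee_rot: [[-0.792, 0.604, 0.092], [0.607, 0.795, 0.004], [-0.071, 0.059, -0.996]]
wrist_force: [-0.2, 0.0, -0.6]
width: 0.501
pos [0.4535 0.2516 0.0157] th 142.53 shift units [ 0.05  -0.083  0.089] F [-0.2  0.  -0.6] w 0.501 t 9.55 q [ 27.8   9.4 124.7  -3.4  41.2 -22.4]
turn units total -0.0013 rows 0.1
```

View pics/w7.png

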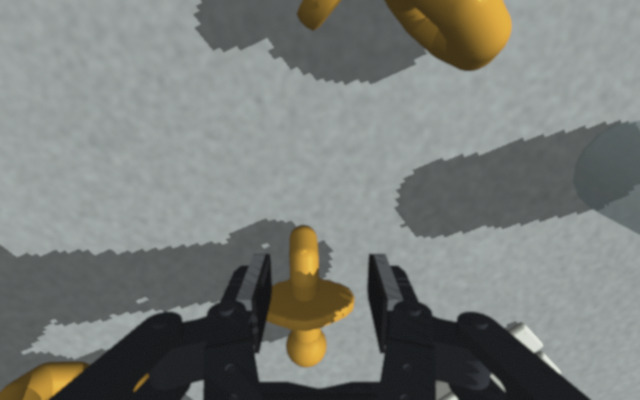

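```bash
python3 -m crank '[[0.06,0,0,0],[0,-0.08,0,0],[0,0,0.08,0],[0,0,0.02,0],[0,0,0,0]]'
python3 - <<'E'
from h import *
plan((0.447,0.2488,0.008),143)
s=ctrl.state(); R=np.array(s['ee_rot']); print(proj('wrist',np.array(s['position'])-0.019*R[:,2],s))
snap('wrist','w8')
E
```

```text
clock: 10.1
position: [0.4476, 0.2504, 0.0094]
ee_rot: [[-0.792, 0.603, 0.096], [0.607, 0.795, 0.006], [-0.073, 0.064, -0.995]]
wrist_force: [-0.1, 0.2, 0.1]
width: 0.499
pos [0.4476 0.2504 0.0094] th 142.52 shift units [-0.005 -0.021  0.016] F [-0.1  0.2  0.1] w 0.499 t 10.1 q [ 28.    9.3 125.7  -3.5  40.  -22.1]
turn units total -0.0013 rows 0.1
[317.49374673 293.22020979]
```

View pics/w8.png

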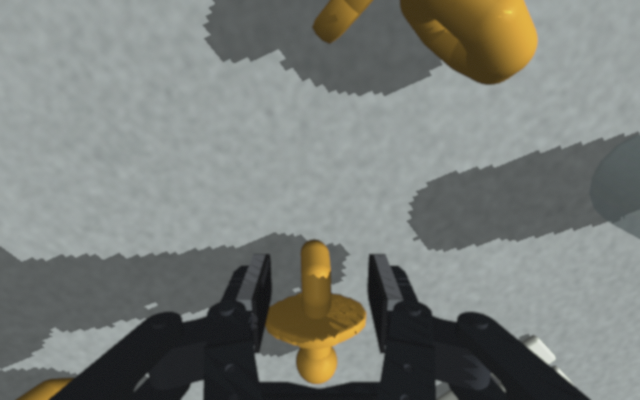

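The loop is centred between the pads, at (315,275). Closing.

```bash
python3 -m crank '[[0.03,-0.02,0.015,0],[0,0,0,0],[0,0,0,0],[0,0,0,0],[0,0,0,0]]' 1 30
python3 -m crank '[[0,0,0,0],[0,0,0,0],[0,0,-0.1,0],[0,0,-0.2,0],[0,0,-0.3,0]]'
python3 - <<'E'
from h import *
snap('wrist','w9')
plan((0.447,0.2488,0.2),178.4)
E
```

```text
clock: 10.65
position: [0.4448, 0.2506, 0.0078]
ee_rot: [[-0.791, 0.604, 0.096], [0.607, 0.795, 0.006], [-0.073, 0.063, -0.995]]
wrist_force: [-0.5, 0.1, 0.0]
width: 0.129
clock: 11.15
position: [0.4368, 0.2485, 0.0537]
ee_rot: [[-0.792, 0.604, 0.089], [0.607, 0.795, 0.002], [-0.069, 0.055, -0.996]]
wrist_force: [0.3, 1.1, -1.0]
width: 0.127
pos [0.4396 0.2502 0.0583] th 142.52 shift units [-0.212  0.152 -1.754] F [0.8 0.9 1.4] w 0.132 t 11.2 q [ 28.4   4.1 124.9  -3.2  46.  -22.1]
turn units total -0.0997 rows 4.2
```

View pics/w9.png

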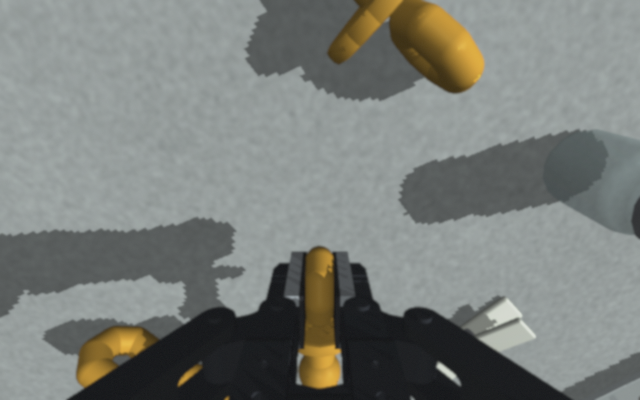

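The pacifier is held: width 0.13, loop between the pads at (318,285). Now lift and carry it to the drawer.

```bash
python3 -m crank '[[0,0,-0.4,0],[0,0,-0.45,0],[-0.1,-0.1,-0.4,0],[-0.4,-0.27,-0.1,0],[-0.45,-0.3,0,0]]'
python3 -m crank '[[-0.45,-0.3,0,0],[-0.45,-0.3,0,0],[-0.45,-0.3,0,0],[-0.45,-0.3,0,0],[-0.4,-0.25,0,0]]'
python3 - <<'E'
from h import *
plan((0.557,-0.098,0.15),178.4)
E
```

```text
clock: 11.7
position: [0.4577, 0.1631, 0.1754]
ee_rot: [[-0.796, 0.597, 0.101], [0.601, 0.799, 0.01], [-0.075, 0.068, -0.995]]
wrist_force: [0.7, -0.4, 0.1]
width: 0.127
clock: 12.2
position: [0.5322, -0.0426, 0.1854]
ee_rot: [[-0.797, 0.594, 0.111], [0.599, 0.801, 0.011], [-0.083, 0.075, -0.994]]
wrist_force: [0.8, 0.3, 0.3]
width: 0.133
pos [ 0.5322 -0.0426  0.1854] th 143.09 shift units [-0.625 -0.404  0.467] F [0.8 0.3 0.3] w 0.133 t 12.2 q [ -8.3  -2.4 116.5   1.8  59.7 -62.3]
turn units total -0.0981 rows 4.1
```

```bash
python3 -m crank '[[-0.3,-0.2,0,0],[-0.3,-0.2,0,0],[0,0,0,-0.0235],[0,0,0,-0.0235],[0,0,0,-0.0235]]'
python3 -m crank '[[0,0,0,-0.0235],[0,0,0,-0.004],[0,0,0,0],[0,0,0,0],[0,0,0,0]]'
python3 - <<'E'
from h import *
plan((0.557,-0.098,0.11),178.4)
snap('wrist','w10'); im,_=snap('top','t10'); cv2.imwrite('pics/t10c.png',cv2.resize(im[90:250,280:420],None,fx=3.7,fy=3.7))
E
```

```text
clock: 12.7
position: [0.5541, -0.1068, 0.1883]
ee_rot: [[-0.975, 0.191, 0.116], [0.193, 0.981, 0.008], [-0.112, 0.03, -0.993]]
wrist_force: [0.2, -0.4, -0.4]
width: 0.134
clock: 13.2
position: [0.5539, -0.1074, 0.1883]
ee_rot: [[-0.993, 0.015, 0.116], [0.016, 1.0, 0.007], [-0.116, 0.009, -0.993]]
wrist_force: [0.0, 0.5, -1.4]
width: 0.134
pos [ 0.5539 -0.1074  0.1883] th 179.07 shift units [0.077 0.109 0.977] F [ 0.   0.5 -1.4] w 0.134 t 13.2 q [ -14.8    0.8  113.     2.4   59.8 -105. ]
turn units total 0.0019 rows 0.1
```

View pics/w10.png

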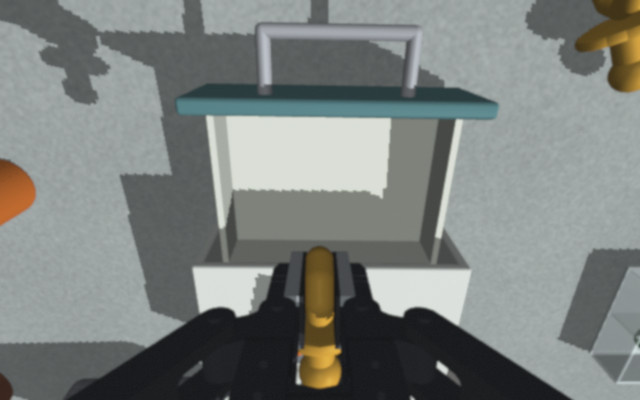

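View pics/t10c.png

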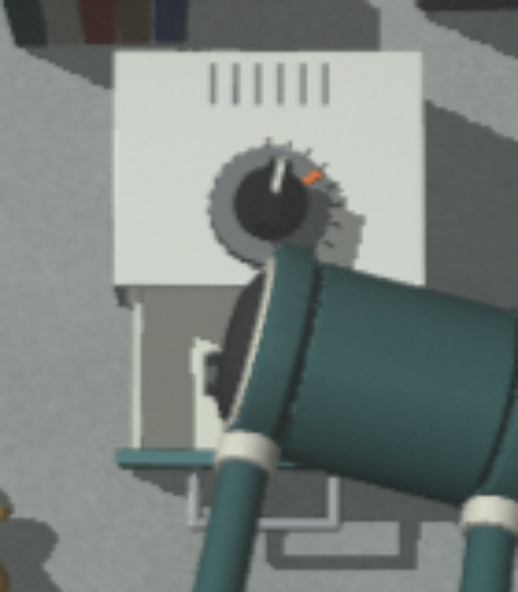

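Run:
```python
from h import *
s=ctrl.state()
print('bar',at('wrist',(261,33),.062,s),at('wrist',(420,33),.062,s))
print('front inner top',at('wrist',(330,117),.083,s),'housing edge',at('wrist',(330,266),.09,s))
print('inner walls',at('wrist',(213,190),.055,s),at('wrist',(455,190),.055,s))
print('top bar',at('top',(280+192/3.7,90+523/3.7),.062),at('top',(280+336/3.7,90+523/3.7),.062))
```

```text
bar [ 0.45805212 -0.14242782  0.062     ] [ 0.45967954 -0.03831529  0.062     ]
front inner top [ 0.509056   -0.09826211  0.083     ] housing edge [ 0.62293531 -0.09884     0.09      ]
inner walls [ 0.57197755 -0.19157779  0.055     ] [0.57583341 0.00390421 0.055     ]
top bar [ 0.45800416 -0.04079997  0.062     ] [ 0.45566364 -0.14377651  0.062     ]
```

```bash
python3 -m crank '[[0,0.14,0.2,0],[0.05,0,0.3,0],[0.05,0,0.3,0],[0.03,0,0.2,0],[0,0,0,0]]'
python3 - <<'E'
from h import *
plan((0.556,-0.095,0.029),178.4)
snap('wrist','w11')
E
```

```text
clock: 13.8
position: [0.5551, -0.0953, 0.1075]
ee_rot: [[-0.992, 0.016, 0.121], [0.017, 1.0, 0.006], [-0.121, 0.008, -0.993]]
wrist_force: [-0.6, 0.4, -1.3]
width: 0.126
pos [ 0.5551 -0.0953  0.1075] th 179.01 shift units [ 0.108 -0.004  0.976] F [-0.6  0.4 -1.3] w 0.126 t 13.8 q [ -13.5    5.3  117.7    2.5   50.4 -104. ]
turn units total 0.0017 rows 0.1
```

View pics/w11.png

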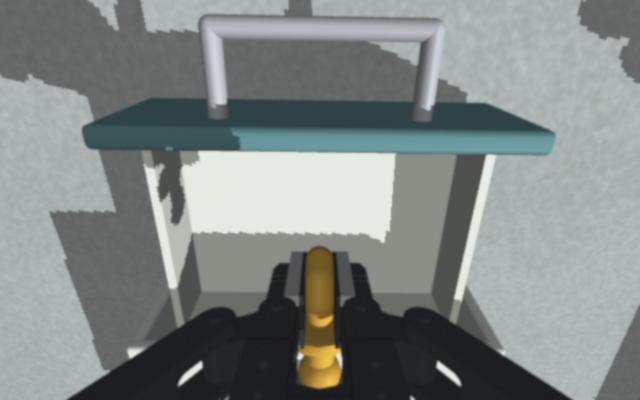

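The pacifier hangs centred over the open drawer, at (320,290). Lowering.

```bash
python3 -m crank '[[0.04,0,0.25,0],[0.03,0,0.25,0],[0.03,0,0.25,0],[0.02,0,0.12,0],[0,0,0,0]]'
python3 - <<'E'
from h import *
plan((0.556,-0.095,0.0245),178.4)
E
```

```text
clock: 14.35
position: [0.5622, -0.0966, 0.0446]
ee_rot: [[-0.991, 0.017, 0.136], [0.017, 1.0, 0.003], [-0.136, 0.005, -0.991]]
wrist_force: [-0.6, 0.2, -0.1]
width: 0.128
pos [ 0.5622 -0.0966  0.0446] th 178.99 shift units [0.111 0.017 0.238] F [-0.6  0.2 -0.1] w 0.128 t 14.35 q [ -13.4   10.3  119.9    2.9   42.3 -104.5]
turn units total 0.0016 rows 0.1
```

```bash
python3 -m crank '[[0.06,0,0.1,0],[0.04,0,0.08,0],[0.02,0,0.05,0],[0,0,0,0],[0,0,0,0]]'
python3 - <<'E'
from h import *
plan((0.556,-0.095,0.0245),178.4)
snap('wrist','w12')
E
```

```text
clock: 14.85
position: [0.5577, -0.0971, 0.0276]
ee_rot: [[-0.99, 0.017, 0.142], [0.017, 1.0, 0.001], [-0.142, 0.004, -0.99]]
wrist_force: [-0.3, 0.6, -0.4]
width: 0.133
pos [ 0.5577 -0.0971  0.0276] th 178.99 shift units [0.027 0.026 0.035] F [-0.3  0.6 -0.4] w 0.133 t 14.85 q [ -13.6   11.2  121.1    3.1   39.8 -104.9]
turn units total 0.0016 rows 0.1
```

View pics/w12.png

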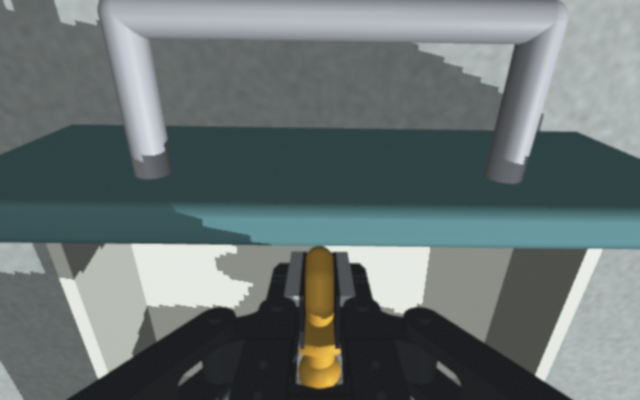

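Almost on the floor. I'll go slightly lower in small steps, watching the force.

```bash
python3 -m crank '[[0,0,0.03,0],[0,0,0.02,0],[0,0,0.02,0],[0,0,0,0],[0,0,0,0]]'
python3 - <<'E'
from h import *
plan((0.556,-0.095,0.0245),178.4)
E
```

```text
clock: 15.4
position: [0.5605, -0.0975, 0.0236]
ee_rot: [[-0.989, 0.017, 0.146], [0.017, 1.0, 0.0], [-0.146, 0.003, -0.989]]
wrist_force: [0.4, 0.5, -0.6]
width: 0.13
pos [ 0.5605 -0.0975  0.0236] th 179.0 shift units [ 0.054  0.03  -0.019] F [ 0.4  0.5 -0.6] w 0.13 t 15.4 q [ -13.6   11.7  121.1    3.1   39.1 -104.9]
turn units total 0.0017 rows 0.1
```

```bash
python3 -m crank '[[0,0,0.015,0],[0,0,0.01,0],[0,0,0,0],[0,0,0,0],[0,0,0,0]]'
python3 -m crank '[[0,0,0,0],[0,0,0,0],[0,0,0,0],[0,0,0,0],[0,0,0,0]]' 0.6
python3 - <<'E'
from h import *
plan((0.556,-0.095,0.0245),178.4)
snap('wrist','w13')
E
```

```text
clock: 15.9
position: [0.5627, -0.0977, 0.0235]
ee_rot: [[-0.989, 0.017, 0.149], [0.017, 1.0, -0.0], [-0.149, 0.003, -0.989]]
wrist_force: [0.2, -0.6, 1.6]
width: 0.13
clock: 16.4
position: [0.5618, -0.0976, 0.0224]
ee_rot: [[-0.989, 0.017, 0.147], [0.017, 1.0, 0.0], [-0.147, 0.003, -0.989]]
wrist_force: [0.3, 0.0, 0.5]
width: 0.402
pos [ 0.5618 -0.0976  0.0224] th 178.99 shift units [ 0.069  0.031 -0.036] F [0.3 0.  0.5] w 0.402 t 16.4 q [ -13.6   11.9  121.     3.2   38.9 -104.9]
turn units total 0.0016 rows 0.1
```

View pics/w13.png

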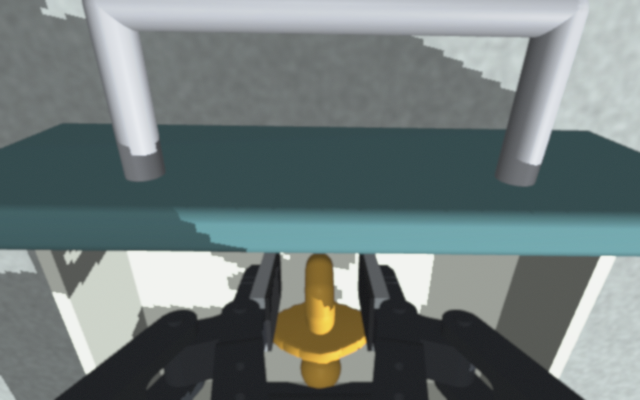

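The pacifier is released and standing upright in the drawer, with its loop at (320,290) clear of both fingers. Lifting straight up.

```bash
python3 -m crank '[[-0.015,0,-0.15,0],[-0.03,0,-0.3,0],[-0.06,0,-0.4,0],[-0.06,0,-0.5,0],[-0.05,0,-0.4,0]]'
python3 - <<'E'
from h import *
plan((0.40,-0.095,0.19),178.4)
snap('wrist','w14')
E
```

```text
clock: 16.95
position: [0.5531, -0.0968, 0.1639]
ee_rot: [[-0.991, 0.017, 0.134], [0.018, 1.0, 0.003], [-0.134, 0.006, -0.991]]
wrist_force: [-0.3, -1.0, -0.2]
width: 0.401
pos [ 0.5531 -0.0968  0.1639] th 178.97 shift units [ 1.852 -0.009 -0.581] F [-0.3 -1.  -0.2] w 0.401 t 16.95 q [ -13.7    1.1  115.6    2.4   55.9 -103.9]
turn units total 0.0016 rows 0.1
```

View pics/w14.png

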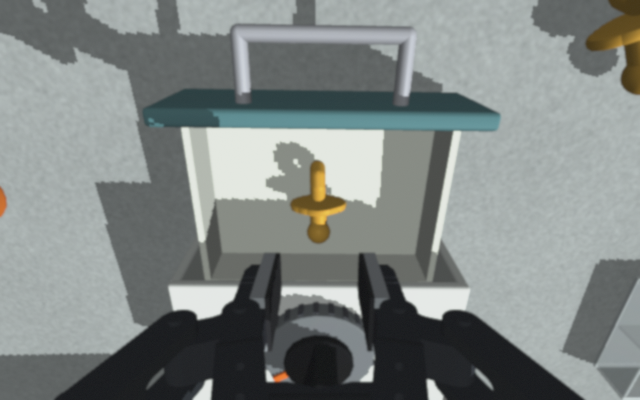

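The pacifier lies upright in the drawer at (318,200). Next I'll go in front of the bar with the fingers shut and push.

```bash
python3 -m crank '[[0.4,0.02,-0.1,0],[0.5,0.02,-0.07,0],[0.5,0,-0.07,0],[0.35,0,-0.05,0],[0,0,0,0]]' 1 40
python3 - <<'E'
from h import *
plan((0.415,-0.093,0.047),178.4)
E
```

```text
clock: 17.5
position: [0.4152, -0.0927, 0.1809]
ee_rot: [[-0.987, 0.016, 0.158], [0.016, 1.0, -0.003], [-0.158, -0.001, -0.987]]
wrist_force: [-0.1, 0.3, 0.7]
width: 0.001
pos [ 0.4152 -0.0927  0.1809] th 179.08 shift units [ 0.266 -0.003  1.652] F [-0.1  0.3  0.7] w 0.001 t 17.5 q [ -18.1  -17.3  129.6    3.1   59.  -108.6]
turn units total 0.0019 rows 0.1
```

```bash
python3 -m crank '[[0.07,0,0.4,0],[0.07,0,0.4,0],[0.07,0,0.4,0],[0.05,0,0.3,0],[0.03,0,0.12,0]]'
python3 - <<'E'
from h import *
plan((0.415,-0.093,0.047),178.4)
snap('wrist','w15')
E
```

```text
clock: 18.0
position: [0.4215, -0.0955, 0.0542]
ee_rot: [[-0.984, 0.017, 0.178], [0.016, 1.0, -0.009], [-0.178, -0.006, -0.984]]
wrist_force: [-0.9, -0.3, -0.0]
width: -0.001
pos [ 0.4215 -0.0955  0.0542] th 179.06 shift units [0.097 0.03  0.073] F [-0.9 -0.3 -0. ] w -0.001 t 18.0 q [ -18.2   -7.1  136.9    4.1   40.4 -110.2]
turn units total 0.0018 rows 0.1
```

View pics/w15.png

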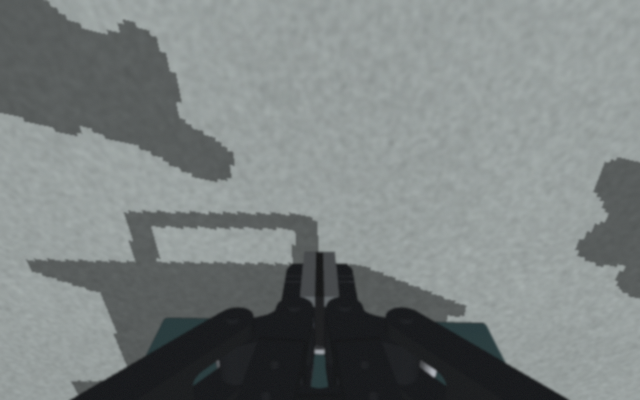

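```bash
python3 -m crank '[[-0.12,0.02,0.04,0],[-0.2,0,0.036,0],[-0.2,0,0.036,0],[-0.2,0,0.036,0],[-0.2,0,0.036,0]]'
python3 - <<'E'
from h import *
plan((0.553,-0.096,0.048),178.4)
E
```

```text
clock: 18.55
position: [0.4986, -0.0947, 0.0537]
ee_rot: [[-0.985, 0.018, 0.172], [0.017, 1.0, -0.009], [-0.172, -0.006, -0.985]]
wrist_force: [-3.3, -1.7, -3.1]
width: -0.004
pos [ 0.4986 -0.0947  0.0537] th 179.04 shift units [-0.657 -0.004  0.187] F [-3.3 -1.7 -3.1] w -0.004 t 18.55 q [ -15.     1.9  128.4    3.2   40.  -106.3]
turn units total 0.0018 rows 0.1
```

```bash
python3 -m crank '[[-0.18,0,0.04,0],[-0.18,0,0.036,0],[-0.15,0,0.03,0],[-0.1,0,0.02,0],[0,0,0,0]]'
python3 - <<'E'
from h import *
plan((0.553,-0.096,0.048),178.4)
im,_=snap('top','t16'); cv2.imwrite('pics/t16c.png',cv2.resize(im[90:250,280:420],None,fx=3.7,fy=3.7))
E
```

```text
clock: 19.05
position: [0.5563, -0.0958, 0.0558]
ee_rot: [[-0.985, 0.016, 0.174], [0.015, 1.0, -0.01], [-0.174, -0.007, -0.985]]
wrist_force: [-1.9, -0.3, -0.4]
width: 0.002
pos [ 0.5563 -0.0958  0.0558] th 179.14 shift units [ 0.057 -0.002  0.089] F [-1.9 -0.3 -0.4] w 0.002 t 19.05 q [ -13.4    7.6  121.9    2.7   40.6 -104.4]
turn units total 0.0021 rows 0.1
```

View pics/t16c.png

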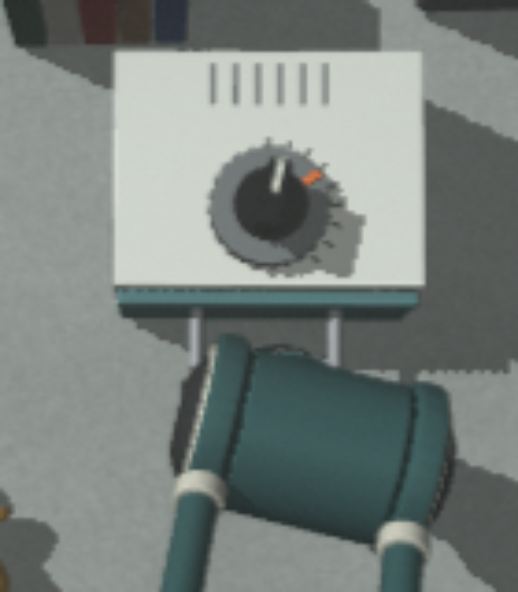

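Nearly shut. I'll push on gently until the force rises, which should mean it has reached the stop.

```bash
python3 -m crank '[[-0.06,0,0.012,0],[-0.06,0,0.012,0],[-0.06,0,0.012,0],[-0.06,0,0.012,0],[-0.06,0,0.012,0]]'
python3 -m crank '[[-0.06,0,0.012,0],[-0.08,0,0.015,0],[-0.1,0,0.02,0],[-0.1,0,0.02,0],[-0.1,0,0.02,0]]'
python3 -c "
from h import *
plan((0.553,-0.096,0.048),178.4)"
```

```text
clock: 19.6
position: [0.5581, -0.0941, 0.0493]
ee_rot: [[-0.992, 0.013, 0.129], [0.013, 1.0, -0.005], [-0.129, -0.003, -0.992]]
wrist_force: [-13.6, -0.4, 6.1]
width: 0.001
clock: 20.1
position: [0.5582, -0.092, 0.0381]
ee_rot: [[-0.998, 0.011, 0.058], [0.011, 1.0, 0.003], [-0.058, 0.004, -0.998]]
wrist_force: [-22.3, -1.9, 13.3]
width: -0.001
pos [ 0.5582 -0.092   0.0381] th 179.38 shift units [ 0.057 -0.051 -0.128] F [-22.3  -1.9  13.3] w -0.001 t 20.1 q [ -12.4   12.8  117.3    1.2   46.7 -102.6]
turn units total 0.0027 rows 0.1
```

The drawer is at its stop (x held at 0.558 while the force rose to 22 N). Pushing against it is also undoing the tilt, so one more gentle press.

```bash
python3 -m crank '[[-0.08,0,0,0],[-0.08,0,-0.01,0],[-0.08,0,-0.01,0],[-0.06,0,-0.01,0],[0,0,0,0]]'
python3 -c "
from h import *
plan((0.553,-0.096,0.048),178.4)"
```

```text
clock: 20.6
position: [0.5559, -0.0918, 0.0376]
ee_rot: [[-1.0, 0.01, 0.006], [0.01, 1.0, 0.007], [-0.006, 0.007, -1.0]]
wrist_force: [0.1, -0.2, -0.9]
width: 0.0
pos [ 0.5559 -0.0918  0.0376] th 179.44 shift units [ 0.034 -0.052 -0.13 ] F [ 0.1 -0.2 -0.9] w 0.0 t 20.6 q [ -12.2   14.3  115.4    0.6   50.  -102. ]
turn units total 0.0029 rows 0.1
```

The tilt is gone. I'll back off, lift and look at the knob.

```bash
python3 -m crank '[[0.15,0,0,0],[0.15,0,0,0],[0,0,-0.3,0],[0,0,-0.5,0],[0,0,-0.5,0]]'
python3 -m crank '[[0,0,-0.5,0],[0,0,-0.4,0],[-0.2,0,-0.2,0],[-0.3,0,0,0],[0,0,0,0]]' 0.45 40
python3 - <<'E'
from h import *
plan((0.679,-0.1,0.2),168)
snap('wrist','w17')
im,_=snap('top','t17'); cv2.imwrite('pics/t17c.png',cv2.resize(im[90:220,290:410],None,fx=4.5,fy=4.5,interpolation=cv2.INTER_CUBIC))
E
```

```text
clock: 21.1
position: [0.5221, -0.0908, 0.1379]
ee_rot: [[-1.0, 0.011, -0.004], [0.01, 1.0, 0.01], [0.004, 0.01, -1.0]]
wrist_force: [0.9, -0.4, 0.6]
width: 0.002
clock: 21.6
position: [0.5636, -0.0925, 0.2396]
ee_rot: [[-1.0, 0.011, 0.016], [0.011, 1.0, 0.007], [-0.016, 0.007, -1.0]]
wrist_force: [-0.5, 0.5, -0.5]
width: 0.544
pos [ 0.5636 -0.0925  0.2396] th 179.37 shift units [-1.436 -0.081  0.518] F [-0.5  0.5 -0.5] w 0.544 t 21.6 q [ -12.2    3.   104.9    0.6   71.2 -101.7]
turn units total 0.0316 rows 1.3
```

View pics/w17.png

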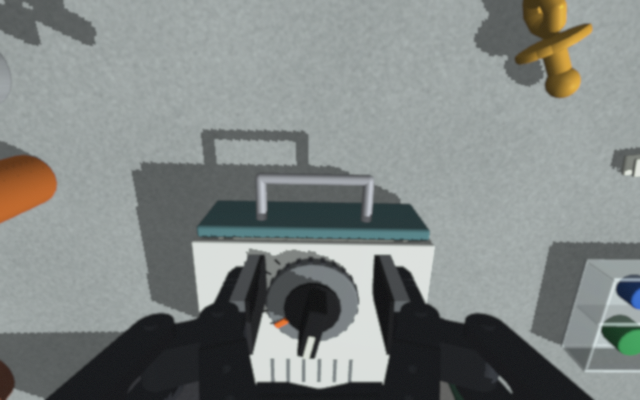

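View pics/t17c.png

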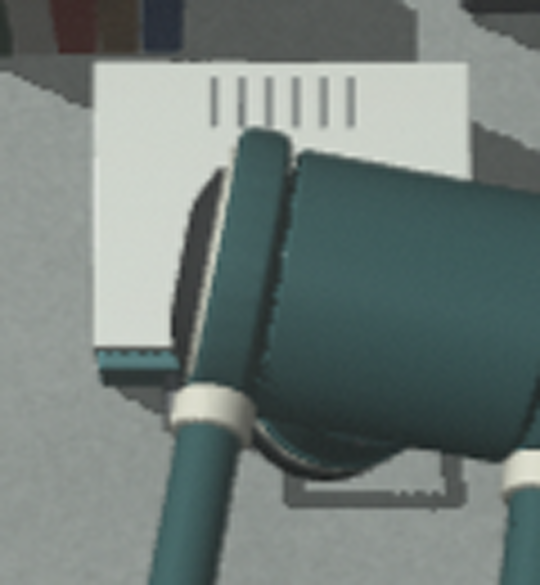

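The drawer looks shut in the wrist view. Around the knob, the white pointer is at about (308,345) and the orange marker at (281,323). I'll measure both here and in the earlier clear top view.

Run:
```python
from h import *
s=ctrl.state()
im=cv2.imread('pics/w17.png'); cv2.imwrite('pics/w17c.png',cv2.resize(im[245:365,250:370],None,fx=5,fy=5,interpolation=cv2.INTER_CUBIC))
hsv=cv2.cvtColor(im,cv2.COLOR_BGR2HSV); m=cv2.inRange(hsv,(3,150,120),(18,255,255)); m[:300]=0;m[:,:260]=0;m[:,300:]=0
ys,xs=np.where(m); print(xs.mean(),ys.mean(),len(xs),at('wrist',(xs.mean(),ys.mean()),.107,s))
t=cv2.imread('pics/top0.png'); h=cv2.cvtColor(t,cv2.COLOR_BGR2HSV)
m=cv2.inRange(h,(3,150,120),(18,255,255)); m[:125]=0;m[160:]=0;m[:,:335]=0;m[:,380:]=0
ys,xs=np.where(m); print('top marker',xs.mean(),ys.mean(),len(xs),at('top',(xs.mean(),ys.mean()),.107))
g=cv2.cvtColor(t,cv2.COLOR_BGR2GRAY); m=((g>150)&(h[...,1]<60)).astype(np.uint8); m[:132]=0;m[150:]=0;m[:,:347]=0;m[:,362:]=0
ys,xs=np.where(m);print(list(zip(xs,ys)))
print('ptr',[at('top',p,.146) for p in [(xs[ys==ys.min()].mean(),ys.min()),(xs[ys==ys.max()].mean(),ys.max())]])
# ring: gray region ellipse-> circle
```

```text
281.06451612903226 322.56451612903226 62 [ 0.69250215 -0.12735795  0.107     ]
top marker 364.0 137.5 8 [ 0.69747416 -0.12864463  0.107     ]
[(np.int64(355), np.int64(134)), (np.int64(356), np.int64(134)), (np.int64(355), np.int64(135)), (np.int64(356), np.int64(135)), (np.int64(355), np.int64(136)), (np.int64(355), np.int64(137)), (np.int64(354), np.int64(138)), (np.int64(355), np.int64(138)), (np.int64(354), np.int64(139)), (np.int64(355), np.int64(139)), (np.int64(354), np.int64(140))]
ptr [array([ 0.69782281, -0.10363251,  0.146     ]), array([ 0.68285496, -0.09947932,  0.146     ])]
```

View pics/w17c.png

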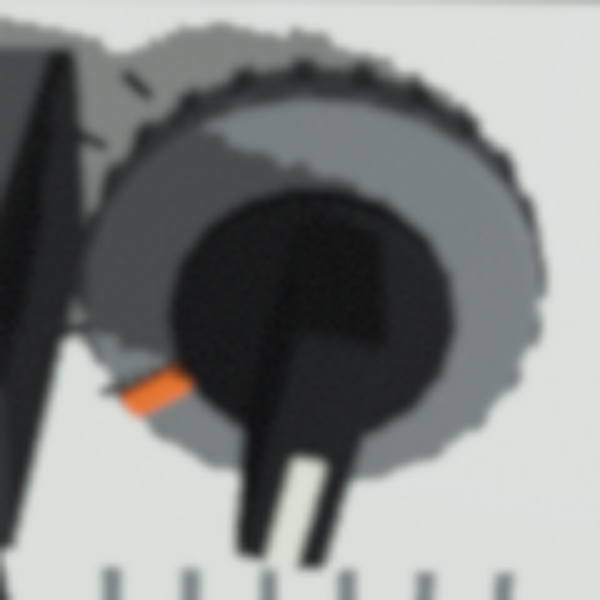

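Run:
```python
from h import *
s=ctrl.state(); f=lambda x,y,z: at('wrist',(250+x/5,245+y/5),z,s)[:2]
L,R_,T,B=f(85,290,.105),f(542,285,.105),f(315,100,.105),f(335,477,.105)
print('ring',L,R_,T,B,[(L[1]+R_[1])/2,(T[0]+B[0])/2])
L,R_,T=f(170,310,.113),f(455,310,.113),f(312,190,.113); print('skirt',L,R_,T)
n,e=f(340,340,.146),f(285,562,.146); print('bar',n,e,(n+e)/2,np.linalg.norm(e-n),np.degrees(np.arctan2(*(e-n)[::-1])))
a,b=f(313,458,.146),f(285,565,.146); print('line',a,b,np.degrees(np.arctan2(*(b-a)[::-1])))
```

```text
ring [ 0.67272599 -0.13928663] [ 0.67307014 -0.05697732] [ 0.63477689 -0.09723501] [ 0.71472672 -0.09484943] [np.float64(-0.09813197534282554), np.float64(0.6747518028709427)]
skirt [ 0.67148547 -0.12325745] [ 0.67234483 -0.07319247] [ 0.64766264 -0.09790262]
bar [ 0.65371093 -0.09334077] [ 0.69645277 -0.1028301 ] [ 0.67508185 -0.09808543] 0.04378255871278354 -12.517494795024874
line [ 0.675917   -0.09791423] [ 0.69706187 -0.10284384] -13.123242798846693
```

Knob axis ≈ (0.675,-0.098), pointer ≈ -13°, marker ≈ -58°. That makes about 45° clockwise to turn. Moving over the knob.

```bash
python3 -m crank '[[-0.4,-0.03,0,0],[-0.45,-0.03,0,0],[-0.4,-0.02,0,0],[-0.1,0,0,0.0172],[0,0,0,0.0172]]'
python3 - <<'E'
from h import *
plan((0.6755,-0.0985,0.12),167)
snap('wrist','w18')
E
```

```text
clock: 22.2
position: [0.6634, -0.0994, 0.2338]
ee_rot: [[-0.973, 0.232, 0.001], [0.232, 0.973, 0.009], [0.001, 0.009, -1.0]]
wrist_force: [-0.6, 0.9, -0.3]
width: 0.553
pos [ 0.6634 -0.0994  0.2338] th 166.58 shift units [-0.147  0.033  1.422] F [-0.6  0.9 -0.3] w 0.553 t 22.2 q [-10.9  14.6  92.3   0.6  73.2 -87.7]
turn units total -0.0012 rows 0.0
```

View pics/w18.png

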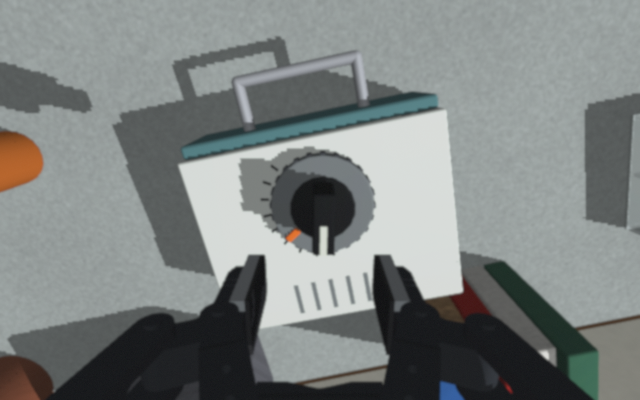

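Run:
```python
from h import *
s=ctrl.state(); f=lambda x,y,z: at('wrist',(x,y),z,s)[:2]
im=cv2.imread('pics/w18.png'); cv2.imwrite('pics/w18c.png',cv2.resize(im[140:265,255:390],None,fx=4.6,fy=4.6,interpolation=cv2.INTER_CUBIC))
hsv=cv2.cvtColor(im,cv2.COLOR_BGR2HSV); m=cv2.inRange(hsv,(3,150,120),(18,255,255)); m[:215]=0;m[250:]=0;m[:,:270]=0;m[:,310:]=0
ys,xs=np.where(m);M=f(xs.mean(),ys.mean(),.107);print('marker',xs.mean(),ys.mean(),M)
print('skirt',f(291,207,.113),f(355,207,.113))
m=cv2.inRange(hsv,(0,0,190),(180,40,255)); m[:222]=0;m[256:]=0;m[:,:312]=0;m[:,336:]=0
n,l,st,ce=cv2.connectedComponentsWithStats(m); print(st[1:],ce[1:])
A=np.array([.6755,-.0985]); print('marker ang',np.degrees(np.arctan2(*(M-A)[::-1])),np.linalg.norm(M-A))
```

```text
marker 292.7340425531915 234.51063829787233 [ 0.69599141 -0.12793561]
skirt [ 0.67072382 -0.12218001] [ 0.68267764 -0.07383249]
[[319 227   9  29 154]
 [312 254   2   2   3]
 [335 255   1   1   1]] [[323.13636364 241.37012987]
 [312.33333333 254.66666667]
 [335.         255.        ]]
marker ang -55.15654930946026 0.03586576267609062
```

View pics/w18c.png

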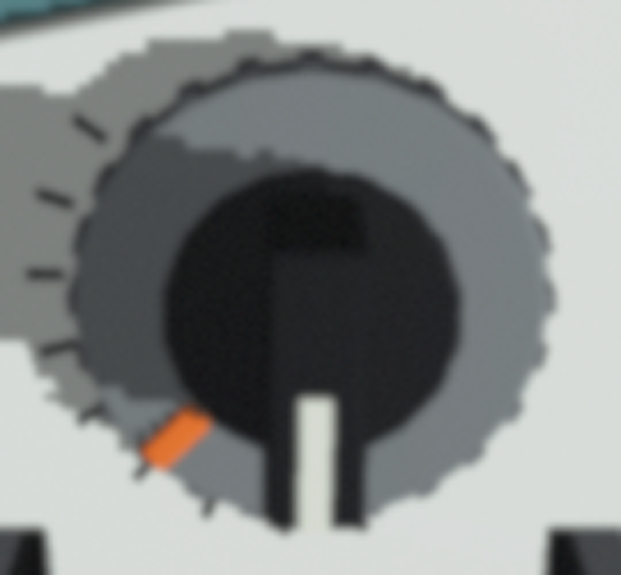

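Run:
```python
from h import *
s=ctrl.state(); f=lambda x,y,z: at('wrist',(255+x/4.6,140+y/4.6),z,s)[:2]
print('ring c',f(311,296,.105)); print('skirt c', (f(165,310,.113)+f(460,310,.113))/2, f(312,168,.113))
n,e=f(319,250,.146),f(316,527,.146); print('bar c',(n+e)/2,np.linalg.norm(n-e),np.degrees(np.arctan2(*(e-n)[::-1])))
a,b=f(317,397,.146),f(315,528,.146);print('line',a,b,np.degrees(np.arctan2(*(b-a)[::-1])))
plan((0.677,-0.098,.12),166.6)
```

```text
ring c [ 0.67721688 -0.09831252]
skirt c [ 0.67700254 -0.09813083] [ 0.65288497 -0.0924452 ]
bar c [ 0.67844233 -0.09839651] 0.04490495033388933 -14.028844047341915
line [ 0.67915224 -0.09863722] [ 0.7003546  -0.10402935] -14.268820840897506
pos [ 0.6627 -0.0993  0.2334] th 166.34 shift units [-0.173  0.046  1.418] F [ 0.2 -0.1 -0.8] w 0.554 t 22.25 q [-10.9  14.6  92.4   0.5  73.2 -87.4]
turn units total -0.0007 rows 0.0
```

```bash
python3 -m crank '[[-0.1,0.03,0.2,0],[-0.08,0.02,0.3,0],[0,0,0.3,0],[0,0,0.25,0],[0,0,0,0]]'
python3 - <<'E'
from h import *
plan((0.677,-0.0982,0.12),165.9)
snap('wrist','w19')
E
```

```text
clock: 22.75
position: [0.6733, -0.0974, 0.1406]
ee_rot: [[-0.974, 0.226, -0.006], [0.226, 0.974, 0.011], [0.008, 0.009, -1.0]]
wrist_force: [-1.3, 0.1, -0.0]
width: 0.548
pos [ 0.6733 -0.0974  0.1406] th 166.95 shift units [-0.05  -0.002  0.257] F [-1.3  0.1 -0. ] w 0.548 t 22.75 q [-10.6  19.7  95.9   0.6  64.9 -87.8]
turn units total 0.0029 rows 0.1
```

View pics/w19.png

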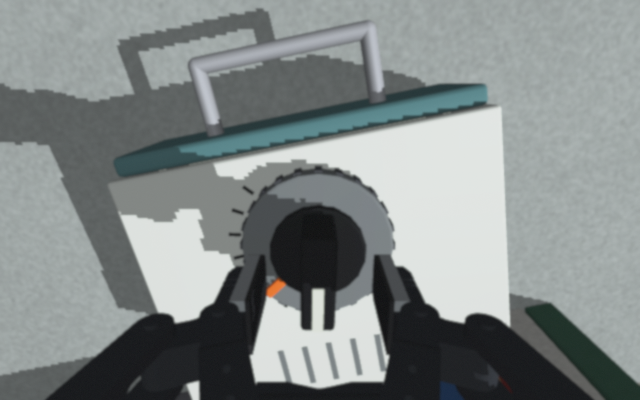

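The bar, at (318,280), is centred between the fingers. Lowering and closing.

```bash
python3 -m crank '[[-0.04,0,0.1,0.002],[0,0,0.1,0],[0,0,0.04,0],[0,0,0,0],[0,0,0,0]]'
python3 -c "
from h import *
plan((0.677,-0.0982,0.12),165.9)"
```

```text
clock: 23.3
position: [0.6791, -0.0985, 0.1247]
ee_rot: [[-0.971, 0.237, 0.001], [0.237, 0.971, 0.009], [0.001, 0.009, -1.0]]
wrist_force: [0.1, -0.1, -0.2]
width: 0.547
pos [ 0.6791 -0.0985  0.1247] th 166.27 shift units [ 0.026 -0.003  0.058] F [ 0.1 -0.1 -0.2] w 0.547 t 23.3 q [-10.6  20.8  96.2   0.6  63.1 -87.1]
turn units total 0.001 rows 0.0
```

```bash
python3 -m crank '[[0.02,0,0.05,0],[0,0,0,0],[0,0,0,0],[0,0,0,0],[0,0,0,0]]'
python3 -m crank '[[0,0,0,0],[0,0,0,0],[0,0,0,0],[0,0,0,0],[0,0,0,0]]' 1 30
python3 -c "
from h import *
plan((0.677,-0.0982,0.12),165.9-43)"
```

```text
clock: 23.8
position: [0.6784, -0.0982, 0.1223]
ee_rot: [[-0.971, 0.237, 0.004], [0.237, 0.971, 0.009], [-0.002, 0.009, -1.0]]
wrist_force: [1.0, -0.0, -0.5]
width: 0.549
clock: 24.3
position: [0.6784, -0.099, 0.1226]
ee_rot: [[-0.971, 0.237, 0.004], [0.237, 0.971, 0.008], [-0.002, 0.008, -1.0]]
wrist_force: [-1.3, -0.9, 1.1]
width: 0.183
pos [ 0.6784 -0.099   0.1226] th 166.28 shift units [0.019 0.005 0.033] F [-1.3 -0.9  1.1] w 0.183 t 24.3 q [-10.6  20.7  96.5   0.5  62.6 -87.1]
turn units total 0.1205 rows 5.0
```

Gripped at 15.6 mm. First part of the turn.

```bash
python3 -m crank '[[0,0,0,0.018],[0,0,0,0.018],[0,0,0,0.018],[0,0,0,0.018],[0,0,0,0]]'
python3 - <<'E'
from h import *
plan((0.677,-0.0982,0.1226),166.3-43.3)
snap('wrist','w20')
E
```

```text
clock: 24.8
position: [0.6786, -0.0987, 0.1226]
ee_rot: [[-0.76, 0.65, 0.005], [0.65, 0.76, 0.008], [0.002, 0.009, -1.0]]
wrist_force: [0.3, -1.5, 0.5]
width: 0.184
pos [ 0.6786 -0.0987  0.1226] th 139.43 shift units [ 0.019 -0.008  0.   ] F [ 0.3 -1.5  0.5] w 0.184 t 24.8 q [-10.6  20.7  96.5   0.5  62.6 -60.3]
turn units total 0.0456 rows 1.9
```

View pics/w20.png

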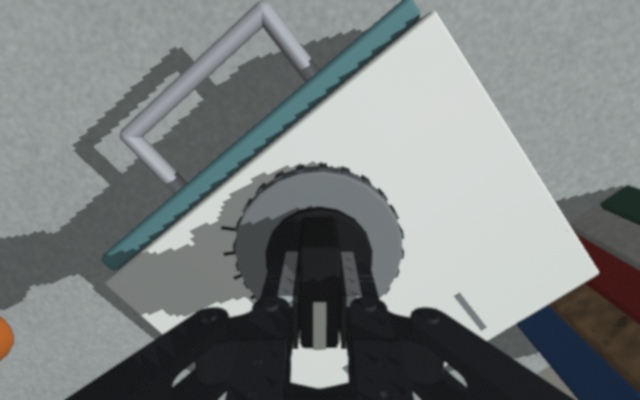

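The knob has turned with the gripper; its pointer at (320,325) is still aligned with the tool. About 16° remain.

```bash
python3 -m crank '[[0,0,0,0.016],[0,0,0,0.015],[0,0,0,0.014],[0,0,0,0],[0,0,0,0]]'
python3 - <<'E'
from h import *
plan((0.677,-0.0982,0.1226),166.3-43.3)
snap('wrist','w21')
E
```

```text
clock: 25.35
position: [0.6788, -0.0986, 0.1226]
ee_rot: [[-0.554, 0.832, 0.005], [0.832, 0.554, 0.007], [0.003, 0.008, -1.0]]
wrist_force: [0.3, -1.2, 0.8]
width: 0.181
pos [ 0.6788 -0.0986  0.1226] th 123.67 shift units [ 0.017 -0.016  0.   ] F [ 0.3 -1.2  0.8] w 0.181 t 25.35 q [-10.6  20.7  96.5   0.5  62.6 -44.5]
turn units total 0.0019 rows 0.1
```

View pics/w21.png

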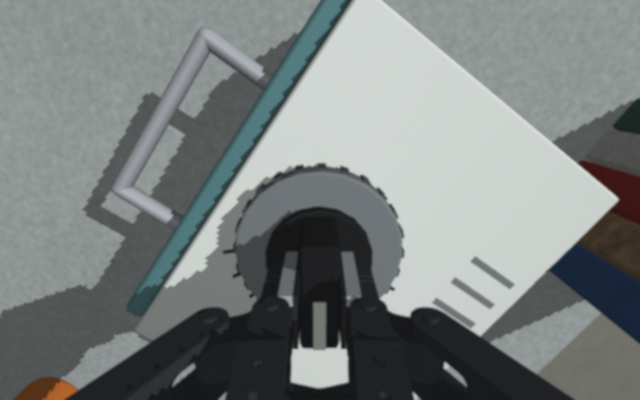

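Turned to -56.3°. I'll release, lift straight up and check.

```bash
python3 -m crank '[[0,0,0,0],[0,0,0,0],[0,0,0,0],[0,0,0,0],[0,0,0,0]]' 0.5
python3 -m crank '[[0,0,-0.1,0],[0,0,-0.3,0],[0,0,-0.5,0],[0.2,0,-0.3,0],[0,0,0,0]]'
python3 -m crank '[[-0.4,0,0,0],[-0.4,0,0,0],[-0.4,0,0,0],[0,0,0,0],[0,0,0,0]]'
python3 - <<'E'
from h import *
im,s=snap('wrist','w22')
plan((0.677,-0.0982,0.1226),123)
E
```

```text
clock: 25.9
position: [0.6789, -0.0978, 0.1224]
ee_rot: [[-0.558, 0.83, 0.005], [0.83, 0.558, 0.009], [0.005, 0.009, -1.0]]
wrist_force: [-0.4, 0.0, 0.1]
width: 0.499
clock: 26.4
position: [0.6686, -0.0851, 0.2217]
ee_rot: [[-0.558, 0.83, 0.002], [0.83, 0.558, 0.01], [0.007, 0.007, -1.0]]
wrist_force: [-0.1, -0.5, 0.6]
width: 0.5
clock: 26.9
position: [0.724, -0.1674, 0.2204]
ee_rot: [[-0.56, 0.828, 0.004], [0.828, 0.56, 0.009], [0.005, 0.008, -1.0]]
wrist_force: [-0.5, 0.6, -0.3]
width: 0.506
pos [ 0.7237 -0.1675  0.2202] th 124.07 shift units [ 1.039 -0.007  1.225] F [-0.1  0.1 -0.5] w 0.499 t 26.95 q [-15.2  22.7  83.2   0.5  74.1 -49.4]
turn units total 0.003 rows 0.1
```

View pics/w22.png

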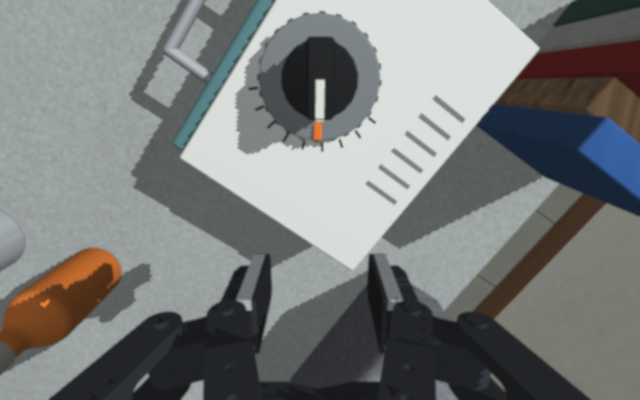

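The pointer (320,100) and the orange marker (318,131) line up. I'll do a numeric check from this view, then retreat for a clear top view.

```bash
python3 - <<'E'
from h import *
s=ctrl.state(); im=cv2.imread('pics/w22.png'); hsv=cv2.cvtColor(im,cv2.COLOR_BGR2HSV)
m=cv2.inRange(hsv,(3,150,120),(18,255,255)); m[:115]=0;m[145:]=0;m[:,:305]=0;m[:,335:]=0
ys,xs=np.where(m); M=at('wrist',(xs.mean(),ys.mean()),.107,s)[:2]
C=at('wrist',(320,78),.105,s)[:2]; C2=at('wrist',(320,77),.113,s)[:2]
w=cv2.inRange(hsv,(0,0,170),(180,50,255)); w[:75]=0;w[122:]=0;w[:,:312]=0;w[:,328:]=0
ys2,xs2=np.where(w); vx,vy,_,_=cv2.fitLine(np.column_stack([xs2,ys2]).astype(np.float32),2,0,.01,.01).ravel()
a=at('wrist',(xs2[ys2<90].mean(),ys2[ys2<90].mean()),.146,s)[:2]; b=at('wrist',(xs2[ys2>110].mean(),ys2[ys2>110].mean()),.146,s)[:2]
g=lambda d:np.degrees(np.arctan2(d[1],d[0]))
print('marker',M,'axis',C,C2,'ang',g(M-C),'r',np.linalg.norm(M-C),'pointer ang',g(b-a))
E
python3 -m crank '[[0.1,0,-0.3,0],[0.4,-0.2,-0.2,0],[0.4,-0.4,0,0],[0.3,-0.5,0,0],[0.3,-0.5,0,0]]'
python3 -m crank '[[0.3,-0.5,0,0],[0.3,-0.5,0,0],[0.3,-0.4,0,0],[0,0,0,0],[0,0,0,0]]'
python3 - <<'E'
from h import *
plan((0.677,-0.0982,0.1226),123)
im,_=snap('top','t23'); cv2.imwrite('pics/t23c.png',cv2.resize(im[90:210,295:405],None,fx=4.9,fy=4.9,interpolation=cv2.INTER_CUBIC))
E
```

```text
marker [ 0.69746206 -0.12851963] axis [ 0.67931727 -0.09783973] [ 0.67895443 -0.0974426 ] ang -59.39897731019619 r 0.03564392993850556 pointer ang -56.682669067395416
clock: 27.45
position: [0.5467, -0.1351, 0.2563]
ee_rot: [[-0.565, 0.825, -0.001], [0.825, 0.565, 0.011], [0.009, 0.005, -1.0]]
wrist_force: [0.5, 0.0, 1.2]
width: 0.502
clock: 27.95
position: [0.3998, -0.134, 0.2536]
ee_rot: [[-0.568, 0.823, -0.003], [0.823, 0.568, 0.011], [0.011, 0.004, -1.0]]
wrist_force: [0.2, -0.2, -0.1]
width: 0.501
pos [ 0.3998 -0.134   0.2536] th 124.64 shift units [-1.62   3.098  1.631] F [ 0.2 -0.2 -0.1] w 0.501 t 27.95 q [-22.3 -14.  118.9   0.5  75.5 -57.1]
turn units total 0.0046 rows 0.2
```

View pics/t23.png

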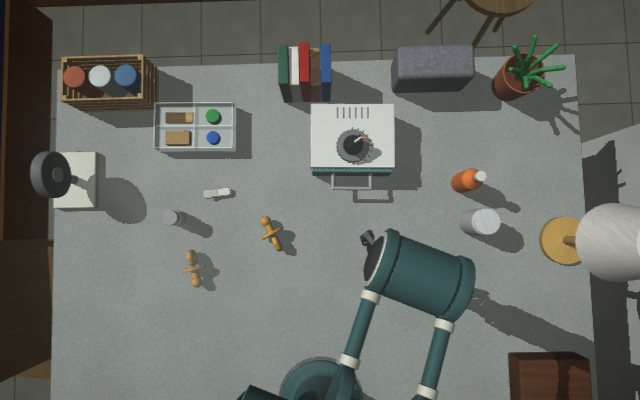

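View pics/t23c.png

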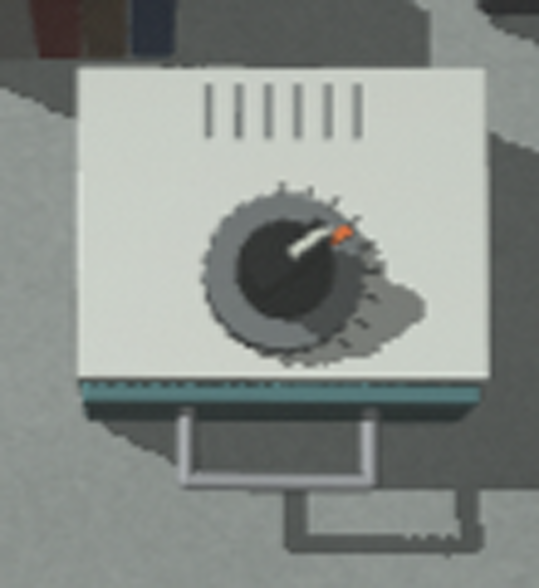

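Run:
```python
from h import *
t=cv2.imread('pics/t23.png'); h=cv2.cvtColor(t,cv2.COLOR_BGR2HSV)
m=cv2.inRange(h,(3,150,120),(18,255,255)); m[:125]=0;m[160:]=0;m[:,:335]=0;m[:,380:]=0
ys,xs=np.where(m); print('marker px',xs.mean(),ys.mean(),len(xs))
b=at('top',(295+277/4.9,90+481/4.9),.062); e=at('top',(295+277/4.9,90+379/4.9),.09); print('bar',b,'housing edge',e,'diff (53 = shut)',e[0]-b[0])
t0=cv2.imread('pics/top0.png'); d=cv2.absdiff(t,t0).max(2); 
for n,(x,y) in dict(jar=(174,217),clip=(218,193),can=(482,221),lotion=(468,180)).items(): print(n,d[y-22:y+22,x-22:x+22].max())
```

```text
marker px 364.5 137.16666666666666 6
bar [ 0.57180226 -0.096122    0.062     ] housing edge [ 0.6234435  -0.09562453  0.09      ] diff (53 = shut) 0.05164123743882576
jar 11
clip 13
can 11
lotion 12
```

The drawer is shut (bar 52 mm from the housing edge, 53 expected), the marker hasn't moved, the bystanders haven't moved, and the robot is clear. Handing in.

```bash
python3 -c "
from rig import ctrl
print(ctrl.hand_in())"
```

```text
the job is handed in; nothing more can be done
None
```

I finished the job and handed it in at about 28 s of the 72 s allowed; no verdict is reported. I opened the drawer by its bar, laid the smallest mustard pacifier in it upright and pushed the drawer shut. I then turned the inner knob about 43° clockwise and moved the arm clear.

What the last checks showed:
- **Drawer:** the bar was about 52 mm in front of the housing edge (about 53 mm when shut), and it had met its stop. The pacifier can't be seen inside the shut drawer; I last saw it lying upright there just before closing.
- **Knob:** the pointer read about -57° and the orange marker about -59°, so they were within about 3° (8° allowed). The axis and marker readings varied by 2 to 4° between views.
- **Outer ring:** the marker stayed within about half a pixel (1–2 mm) of its starting place in the top view.
- **Other items:** the jar, clip, canister and lotion looked unchanged from the first picture.

The hand drifted to as much as about 10° of tilt during the moves. Pressing against the shut drawer (up to about 22 N) straightened it before I gripped the knob.

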